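Crank the pot lift up level with the serving deck

TASK

The lift platform beside the coffee pot stands too low to slide a full pot across. Take the loose crank, fit it fully down on the square shaft end of the lift's gear column, and wind it clockwise (seen from above) until the platform is up level with the deck, at its top stop. Leave the crank on the shaft, let go, and leave the mug, jar and carton alone.

Things in the scene. Friction and masses are not known exactly. Their poses are not given: they have to be found in the camera images.
- crank_hub (a point): Loose dark steel crank: square hub 42 x 42 x 36 mm tall with a 21 mm square hole through it, 2 mm chamfer; flat arm 14 mm wide, 10 mm thick, top flush with the hub; upright turning grip at its end. About 0.35 kg. This point: hub centre, 18 mm above its underside; z up along the hole, x along the arm to the grip. Starts standing on its hub, grip up, any yaw. Grip the hub across its +y/-y flats.
- crank_knob (a point): Middle of the crank's black grip: round, 26 mm diameter, 37 mm tall (from 36 to 73 mm above the hub's underside), 72 mm from the hub's axis along the crank's x; this point is 55 mm above the hub's underside. The grip turns freely on its pin, so a hand that holds it need not turn while winding.
- shaft_end (a point): Top centre of the steel square shaft on the grey gear column (88 x 88 mm, 120 mm tall). Shaft 18 mm square, last 8 mm tapering to 11 mm. It stands 30 mm above a round shoulder (38 mm diameter) on which the fitted hub's underside rests, 126 mm above the counter. z up, x and y square to the shaft's flats, turning with it. The crank fits in any of four positions, with up to 0.18 rad of play.
- shaft_seat (a point): Centre of the top of the shoulder, 30 mm below shaft_end: where the centre of the hub's underside comes to rest.
- crank_foot (a point): Centre of the crank hub's underside, axes as crank_hub.
- screw (a joint): Turn of the square shaft in rad, growing clockwise seen from above, 0 (platform lowest) to 21.99 (top stop, 3.5 turns). One turn lifts the platform 12 mm. Takes about 0.12 N m (about 2 N at the grip) and stays where it is left; starts with about 1.9 to 2.6 turns to go.
- platform (a joint): Lift of the platform in m: 0 lowest, 0.042 level with the deck (its top stop). Driven only by the shaft.
- platform_top (a point): Centre of the top face of the aluminium lift platform (190 x 200 mm, rubber strips), 160 mm beside the shaft, on its side towards the red pump pot.
- deck_top (a point): Edge of the fixed steel-topped deck beside the platform, 120 mm above the counter, 275 mm from the shaft; a 390 mm tall red and white pump pot stands on the deck, its wall 310 mm from the shaft axis. Axes of the stand: z up, y from the shaft towards the pot.
- mug: White mug, 80 mm diameter, 90 mm tall, on the far side of the counter; origin under its centre. Bystander.
- jar: Amber jar with a steel cap, 72 mm diameter, 110 mm tall; origin under its centre. Bystander.
- filter_box: Cardboard carton 90 x 130 x 50 mm; origin under its centre. Bystander.
There are look-alikes about, which are no part of the job. Of the things that look like the part that bears crank_hub, the middle-sized one is meant.

How it is judged:
By the outcome, as a careful person would: the job done as asked, in the order asked, and still so for the second after the job is handed in, with the robot touching nothing.
It also fails if it takes over 72 s, if anything falls off the work surface, if the arm or the gripper's body presses on something with over 40 N, if the wrist force passes 120 N, or if a joint passes its speed limit or range.

ROBOT

A 6-joint arm with a two-finger parallel gripper is mounted at the origin on the work surface. World frame = base frame: x ahead of the robot, y to its left, z up, the work surface at z = 0. Lengths are in m, angles in degrees, forces in N, time in s.
With the tool pointing down it reaches from about 0.4 to 0.825 m from the base axis. Payload 7 kg.
Tool frame: the origin (TCP) lies on the centre line of the jaws, within the pads' length; the fingertips stand 17 mm ahead of it and the grasp point (between the pads) lies 2 mm behind it; z points along the fingers, y is the direction in which the jaws open and shut (so a half turn about z gives the same grasp; the last joint's range is limited). The gripper opens to 88 mm and grips with 3 to 60 N. Pads are 19 mm wide; open, the fingers measure 130 mm over their backs; the gripper's body (78 mm by 193 mm) begins 47 mm behind the grasp point.
Start: joints at [-59.696, 20.546, 0.682, 0, -70.136, -16.507], TCP at [0.161, -0.656, 0.214] pointing down, gripper open.
Joint ranges: [-176.03, 176.03], [-82.01, 121.73], [-58.28, 71.71], [-173.87, 95.51], [-174.79, -0.11], [-173.66, 173.66]. Speed limits (degrees/s): [136.94, 136.94, 172.46, 180, 180, 180].

INTERFACE

Orientations are given as [roll, pitch, yaw] about the fixed x, y, z axes, in that order (R = Rz(yaw) Ry(pitch) Rx(roll)).
In Python, from plant import telemetry, vision, close_job, recognise, silhouettes, place_of gives the robot as it stands.
- The arm moves only by the shell command python3 -m handwheel 'ROWS'. ROWS is JSON, a list that holds one entry, the list of rows, each a list of 5 numbers: the shift along the tool's x, y, z in m, then the turn about the tool's z in rad, then the closure, from 0 (fully open) to 1 (shut). In form: [[[tx, ty, tz, yaw, gripper], ...]]. A call has 1 to 20 rows; each row shifts and turns the commanded pose from where the row before left it, along the tool's axes as they then stand; what a row does not reach is not made up. A row lasts 1/12 s, in which the tool goes at most 41.7 mm and 7.16 degrees, less where a joint would pass 70% of its speed; a pose out of reach is approached as far as the arm can. A call with a gripper value outside its range is refused whole. The fingers move at their own pace and stop on an object; the grip force is fixed at half the most. Time passes only in rows, so rows that do not move let the fingers close. It gives the time, the measured TCP pose, the force and the opening at its end, in the units of the state.
- telemetry.get_obs(): the state, without advancing time (a new reading comes with each control period).
- vision.snapshot(name): name is "scene" or "top" or "wrist"; returns a dict with "color" (384x512x3 uint8, red, green, blue), "mtx" (3x3 intrinsics, pixels), "cam_to_world" (4x4, takes a point from camera to world coordinates); the wrist camera has in their place "tool_from_camera" (4x4, takes a point from camera to tool coordinates, whose origin is the TCP and whose axes are the flange's). Camera axes: x right, y down, z forward; pixel columns grow to the right and rows downward; lengths in m; the calibration is good to about 2 mm. A picture is of the moment at which its call begins: read the wrist's pose just before it. There is no depth.
- close_job(): hands the job in, once; it reports no verdict.
Trained networks look in a picture, given as the dict that the camera call returned (one of the last four; its "shot" number tells which), for a name from the list of things; names that differ only in an ending like _2 or _b are one class to them, and where a whole thing is asked for, a point or a joint stands for the part that bears it (a point fixed in the world has none). Each returns a list of dicts, best first, with "conf" (0 to 1); they miss things now and then, are a little off and sometimes report something else, mostly with a low value. They report only what shows in the picture. A call takes as long as a camera call. They do not tell look-alikes from the thing itself.
- recognise(name, picture): "xy" ([column, row] in pixels, amid what is visible of it).
- silhouettes(name, picture): "region" (384x512 bool, what is visible of it) and "xy" ([column, row] in pixels, amid what is visible of it).
- place_of(name, picture): "xy" ([column, row] in pixels: a listed point, or the origin of a listed thing).
The state is a dict: "clock": time; "joint_pos": joint angles; "qvel": joint speeds; "tau": joint torques, N m; "tool_pos": TCP position; "orientation": TCP orientation; "force": force on the tool from outside, world axes, zero at the start; "moment": the same for the moment, N m; "opening": finger opening in m.
Only numpy, scipy, OpenCV 4.12 (cv2) and the standard library are available. Lean on these libraries where they do the work, as an engineer would, in place of code of your own. Each camera call takes 0.05 s, during which the arm holds its last target.

## Working session

There is one attempt and no reset: what is moved stays moved. The work goes in short steps, Python scripts to look and compute and a shell command to move; the robot and the scene stay as the last step left them, time stands still between calls to the robot, and variables do not carry over. Pictures are saved under pics/ and viewed, and the job is handed in when it is done.

```bash
ls; mkdir -p pics
cat > h.py <<'E'
import numpy as np,cv2
from plant import telemetry, vision, close_job, recognise, silhouettes, place_of
def save(p,n): cv2.imwrite('pics/'+n,cv2.cvtColor(p['color'],cv2.COLOR_RGB2BGR))
def save2(p,n,x0,y0,x1,y1,s):
    c=p['color'][y0:y1,x0:x1]; cv2.imwrite('pics/'+n,cv2.cvtColor(cv2.resize(c,None,fx=s,fy=s,interpolation=cv2.INTER_CUBIC),cv2.COLOR_RGB2BGR))
def ray(p,xy,T=None):
    T=np.array(p['cam_to_world']) if T is None else T
    d=np.linalg.inv(p['mtx'])@np.array([xy[0],xy[1],1.]); return T[:3,3],T[:3,:3]@d
def at_z(p,xy,z,T=None):
    o,d=ray(p,xy,T); return o+d*(z-o[2])/d[2]
def tri(rs):
    A=np.zeros((3,3));b=np.zeros(3)
    for o,d in rs:
        d=d/np.linalg.norm(d);P=np.eye(3)-np.outer(d,d);A+=P;b+=P@o
    x=np.linalg.solve(A,b); return x,[np.linalg.norm((np.eye(3)-np.outer(d,d)/(d@d))@(x-o)) for o,d in rs]
def proj(p,X,T=None):
    T=np.array(p['cam_to_world']) if T is None else T
    c=np.linalg.inv(T)@np.append(X,1); u=p['mtx']@c[:3]; return u[:2]/u[2]
E
python3 - <<'E'
from h import *
s=telemetry.get_obs();print(s)
for n in ['scene','top']:
    p=vision.snapshot(n); save(p,n+'0.png'); print(n,np.round(p['cam_to_world'],3).tolist(),p['mtx'][0][0])
    for k in ['crank_hub','crank_knob','shaft_end','shaft_seat','crank_foot','platform_top','deck_top','mug','jar','filter_box']:
        print(k,[(np.round(d['xy'],1).tolist(),round(d['conf'],2)) for d in place_of(k,p)][:5])
E
```

```text
pics
{'clock': 0.0, 'joint_pos': array([-5.96948336e+01,  2.05919202e+01,  6.34026348e-01, -2.05733712e-02,
       -7.01361480e+01, -1.65086219e+01]), 'qvel': array([ 0.08708177,  0.00632027,  0.02259   ,  0.01423571, -0.02223088,
       -0.11700166]), 'tau': array([ 4.61365380e-04, -5.82717669e+01,  2.93075502e+01,  6.99775457e+00,
        7.14180715e-03, -1.42519734e-04]), 'tool_pos': array([ 0.16084273, -0.65503012,  0.21341773]), 'orientation': array([ 1.79904339e+02, -8.18258092e-03, -1.66210455e+02]), 'force': array([-0.08984544, -0.17874134,  0.09769634]), 'moment': array([ 0.01975849, -0.03485464,  0.00646011]), 'opening': 0.08816043993184708}
scene [[0.446, 0.633, -0.633, 1.384], [0.895, -0.326, 0.304, -0.481], [-0.013, -0.702, -0.712, 1.003], [0.0, 0.0, 0.0, 1.0]] 468.7558103240448
crank_hub [([149.8, 224.9], 0.9), ([182.2, 202.7], 0.83), ([106.2, 217.7], 0.7), ([331.7, 140.6], 0.4)]
crank_knob [([67.6, 222.7], 0.92), ([149.6, 200.9], 0.79), ([197.3, 207.0], 0.63)]
shaft_end [([247.4, 163.4], 0.6), ([294.0, 255.6], 0.25)]
shaft_seat [([246.4, 172.2], 0.61), ([297.2, 161.5],
[... 276 characters left out ...]
ox [([230.9, 280.5], 0.6)]
top [[0.027, -0.997, 0.079, 0.483], [-1.0, -0.027, -0.002, -0.104], [0.004, -0.079, -0.997, 1.408], [0.0, 0.0, 0.0, 1.0]] 477.053519228011
crank_hub [([348.9, 213.1], 0.94), ([384.3, 244.7], 0.61)]
crank_knob [([346.1, 240.5], 0.89), ([421.8, 237.6], 0.81), ([147.7, 200.5], 0.7), ([304.4, 208.1], 0.46)]
shaft_end [([250.8, 198.6], 0.43)]
shaft_seat [([252.4, 202.5], 0.65)]
crank_foot [([347.0, 215.7], 0.87), ([309.6, 224.0], 0.75), ([383.5, 245.1], 0.56)]
platform_top [([197.0, 200.1], 0.75)]
deck_top [([147.7, 200.6], 0.79), ([350.0, 213.5], 0.56)]
mug [([246.8, 122.3], 0.62)]
jar [([355.8, 153.5], 0.73), ([308.8, 131.2], 0.41)]
filter_box [([308.0, 133.8], 0.65)]
```

Run:
```python
from h import *
p=vision.snapshot('scene'); save2(p,'s1.png',40,120,360,320,2.5)
p=vision.snapshot('top'); save2(p,'t1.png',120,90,450,300,2.4)
```

```text
(no output)
```

View pics/s1.png

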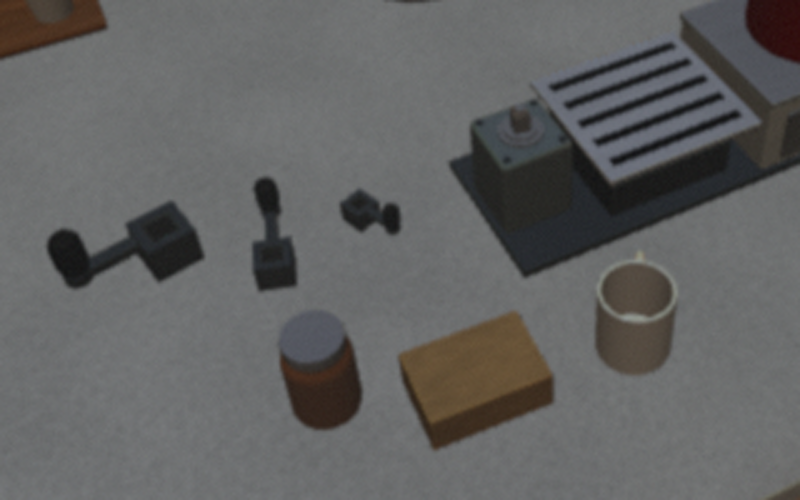

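View pics/t1.png

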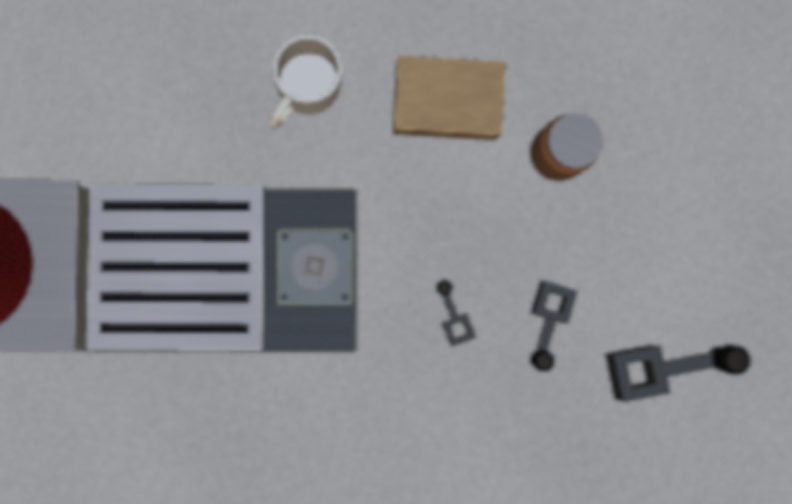

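Run:
```python
from h import *
t=vision.snapshot('top'); s=vision.snapshot('scene')
def near(n,p,xy):
    return min((d for d in place_of(n,p)),key=lambda d:np.hypot(*(np.array(d['xy'])-xy)),default=None)
for n,a,b in [('crank_hub',(350,215),(150,225)),('crank_knob',(346,240),(147,200)),('crank_foot',(350,215),(150,233)),('shaft_end',(251,200),(247,164)),('shaft_seat',(252,202),(246,172)),('platform_top',(197,200),(297,164)),('deck_top',(147,200),(334,142)),('mug',(247,122),(294,256)),('jar',(356,153),(172,280)),('filter_box',(308,132),(230,280))]:
    x=near(n,t,a);y=near(n,s,b)
    if x is None or y is None: print(n,'miss',x and x['xy'],y and y['xy']);continue
    X,r=tri([ray(t,x['xy']),ray(s,y['xy'])]); print(n,np.round(x['xy']),np.round(y['xy']),np.round(X,4),np.round(r,4))
print(at_z(t,(350.4,215.8),.036),at_z(t,(251.2,200.8),.156), at_z(t,(346.2,240),.073))
# silhouettes box of the cranks (z .03) 
for d in silhouettes('crank_hub',t): print(d['conf'],d['xy'],d['region'].sum())
```

```text
crank_hub [351. 215.] [150. 222.] [ 0.5016 -0.3761  0.0323] [0.0013 0.0013]
crank_knob [344. 241.] [150. 198.] [ 0.4264 -0.3522  0.049 ] [0.0024 0.0024]
crank_foot [347. 216.] [147. 231.] [ 0.4934 -0.381  -0.01  ] [0.008 0.008]
shaft_end [252. 200.] [249. 158.] [ 0.5309 -0.0885  0.1727] [0.0043 0.0043]
shaft_seat [252. 200.] [244. 172.] [ 0.5309 -0.0953  0.1251] [0.0037 0.0037]
platform_top miss [192.8, 198.8] None
deck_top [150. 202.] [332. 144.] [0.5216 0.1882 0.1092] [0.0039 0.0039]
mug miss None [294.3, 257.3]
jar [355. 150.] [175. 282.] [ 0.6941 -0.3845  0.0068] [0.0077 0.0077]
filter_box [306. 135.] [228. 278.] [ 0.7375 -0.2483 -0.0101] [0.0001 0.0001]
[ 0.49768092 -0.37442009  0.036     ] [ 0.52870883 -0.08993672  0.156     ] [ 0.42984853 -0.35620319  0.073     ]
0.68 [393.5, 240.4] 758
0.66 [344.7, 219.9] 325
0.64 [305.5, 223.8] 185
```

```bash
python3 -m handwheel '[[[-0.033,0.016,0,0,0],[-0.033,0.016,0,0,0],[-0.033,0.016,0,0,0],[-0.033,0.016,0,0,0],[-0.033,0.016,0,0,0],[-0.033,0.016,0,0,0],[-0.033,0.016,0,0,0],[-0.033,0.016,0,0,0],[-0.033,0.016,0,0,0],[-0.033,0.016,0,0,0],[-0.033,0.016,0,0,0],[-0.031,0.016,0,0,0],[0,0,0,0.1,0],[0,0,0,0.1,0],[0,0,0,0.1,0],[0,0,0,0.1,0],[0,0,0,0.1,0],[0,0,0,0,0],[0,0,0,0,0]]]'
python3 - <<'E'
from h import *
s=telemetry.get_obs();print(s['tool_pos'],s['orientation'],s['joint_pos'],s['clock'])
p=vision.snapshot('wrist');save(p,'w1.png');print(np.round(p['tool_from_camera'],3).tolist(),np.round(p['mtx'],1).tolist())
E
```

```text
clock: 3.93
tool_pos: [0.4978, -0.3751, 0.2144]
orientation: [-180.0, 0.0, 165.3]
force: [-0.5, -0.7, -0.3]
opening: 0.0875
[ 0.49779915 -0.37507785  0.21439349] [-1.79998884e+02  3.26406961e-03  1.65325661e+02] [-1.90743746e+01  1.57215831e+01 -6.22441211e+00  9.29718187e-04
 -6.80506647e+01 -8.56003120e+01] 3.9333
[[-0.001, -0.96, -0.281, 0.075], [1.0, -0.0, -0.001, -0.0], [0.001, -0.281, 0.96, -0.171], [0.0, 0.0, 0.0, 1.0]] [[294.6, 0.0, 255.2], [0.0, 294.6, 194.4], [0.0, 0.0, 1.0]]
```

View pics/w1.png

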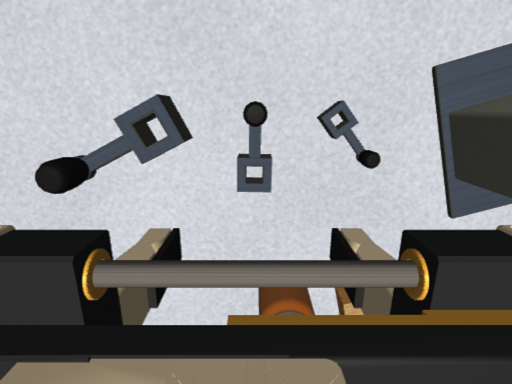

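```bash
cat >> h.py <<'E'
from scipy.spatial.transform import Rotation as Ro
def toolT(s):
    T=np.eye(4);T[:3,:3]=Ro.from_euler('xyz',s['orientation'],degrees=True).as_matrix();T[:3,3]=s['tool_pos'];return T
def wsnap():
    s=telemetry.get_obs();p=vision.snapshot('wrist');return s,p,toolT(s)@np.array(p['tool_from_camera'])
def intool(s,X): return toolT(s)[:3,:3].T@(np.array(X)-s['tool_pos'])
E
python3 - <<'E'
from h import *
s,p,T=wsnap(); save2(p,'w2.png',220,90,300,210,5)
for z,xy in [(.036,(254.5,172.7)),(.073,(255.2,114))]:
    X=at_z(p,xy,z,T);print(X,intool(s,X))
print([ (d['xy'],d['conf']) for d in place_of('crank_hub',p)],[ (d['xy'],d['conf']) for d in place_of('crank_knob',p)])
E
```

```text
[ 0.49685946 -0.37625077  0.036     ] [ 0.0006133  -0.00132191  0.17840918]
[ 0.43008587 -0.3578273   0.073     ] [ 0.06987344 -0.00039035  0.14140511]
[([334.9, 117.5], 0.91), ([155.8, 129.5], 0.9), ([253.6, 172.2], 0.75)] [([368.5, 157.6], 0.89), ([63.9, 172.8], 0.66), ([254.2, 114.2], 0.58)]
```

View pics/w2.png

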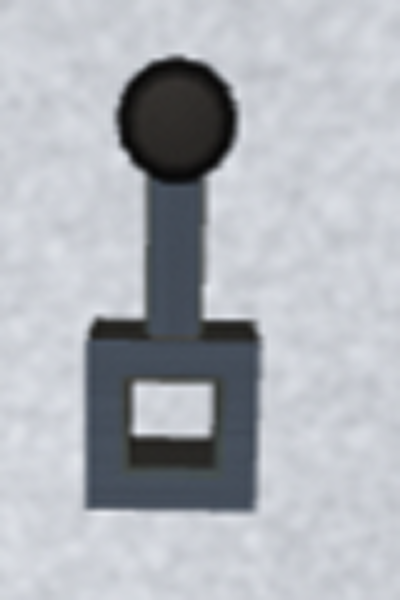

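```bash
python3 -m handwheel '[[[0,-0.001,0.03,0,0],[0,0,0.03,0,0],[0,0,0.03,0,0],[0,0,0.03,0,0],[0,0,0.03,0,0],[0,0,0.025,0,0],[0,0,0.018,0,0],[0,0,0,0,0],[0,0,0,0,0],[0,0,0,0,1],[0,0,0,0,1],[0,0,0,0,1],[0,0,0,0,1],[0,0,0,0,1],[0,0,0,0,1],[0,0,0,0,1],[0,0,0,0,1],[0,0,0,0,1],[0,0,0,0,1]]]'
```

```text
clock: 5.72
tool_pos: [0.4976, -0.3761, 0.0215]
orientation: [-180.0, 0.0, 165.2]
force: [-0.1, 1.0, 1.3]
opening: 0.0407
```

```bash
python3 -m handwheel '[[[0,0,-0.01,0,1],[0,0,-0.025,0,1],[0,0,-0.03,0,1],[0,0,-0.03,0,1],[0,0,-0.03,0,1],[0,0,-0.03,0,1],[0,0,-0.03,0,1],[0,0,-0.025,0,1],[-0.002,0.022,0,0,1],[-0.002,0.025,0,0,1],[-0.002,0.025,0,0,1],[-0.002,0.025,0,0,1],[-0.002,0.025,0,0,1],[-0.002,0.025,0,0,1],[-0.002,0.025,0,0,1],[-0.002,0.025,0,0,1],[-0.001,0.022,0,0,1],[0,0.006,0,0,1],[0,0,0,0,1],[0,0,0,0,1]]]'
python3 - <<'E'
from h import *
s,p,T=wsnap(); save(p,'w3.png');print(s['tool_pos'],s['orientation'],s['force'],s['moment'])
for k in ['shaft_end','shaft_seat','crank_hub','crank_foot','crank_knob']: print(k,[ (d['xy'],d['conf']) for d in place_of(k,p)])
E
```

```text
clock: 7.38
tool_pos: [0.5712, -0.1627, 0.2312]
orientation: [-180.0, -0.1, 165.2]
force: [-0.3, -0.4, -3.9]
opening: 0.0406
[ 0.57116338 -0.16269495  0.23124548] [-1.79995925e+02 -5.34183418e-02  1.65195959e+02] [-0.29174098 -0.39864737 -3.89354005] [-0.03624232 -0.03512309 -0.04197969]
shaft_end []
shaft_seat [([318.5, 127.6], 0.84)]
crank_hub [([154.8, 100.9], 0.8), ([252.5, 233.2], 0.66)]
crank_foot [([161.1, 103.8], 0.88), ([254.5, 225.8], 0.81)]
crank_knob [([259.9, 121.5], 0.84), ([181.1, 140.3], 0.82)]
```

View pics/w3.png

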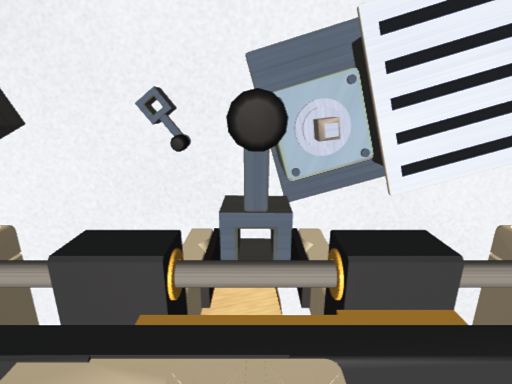

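Run:
```python
from h import *
s,p,T=wsnap(); save2(p,'w4.png',270,60,390,190,4.5); save2(p,'w4b.png',200,80,310,270,3.1)
```

```text
(no output)
```

View pics/w4.png

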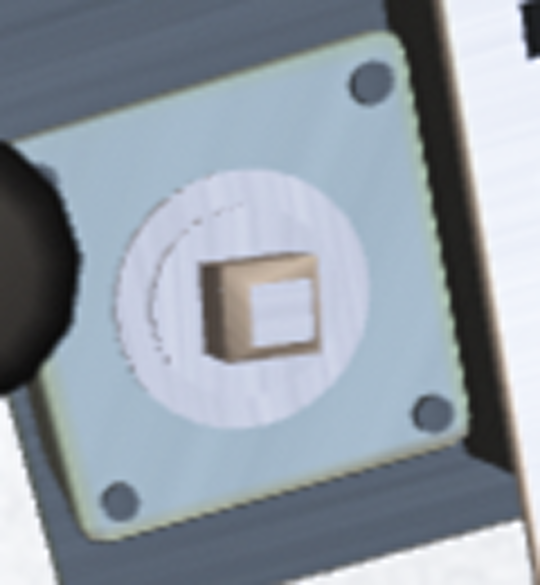

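View pics/w4b.png

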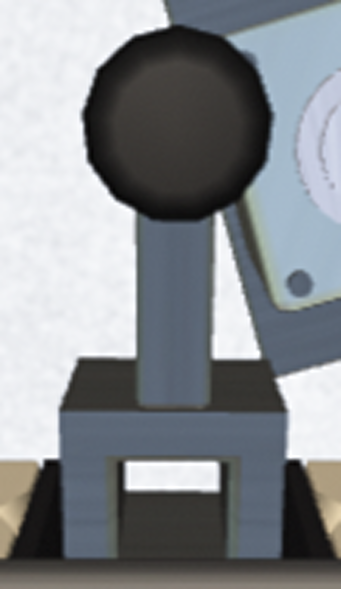

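Run:
```python
from h import *
s,p,T=wsnap()
C=np.array([(249,283),(315,278),(320,345),(254,349)])/4.5+[270,60]
W=np.array([at_z(p,c,.156,T) for c in C]); print(W, W.mean(0))
L=np.array([intool(s,w) for w in W]); print(L,L.mean(0))
for i in range(4):
    d=L[(i+1)%4]-L[i]; print(np.hypot(*d[:2]),np.degrees(np.arctan2(d[1],d[0])))
Tc=np.array(p['tool_from_camera'])
for row,h in [(412,-.0145),(458,-.0145),(358,.0215)]:
    v=80+row/3.1; print(row, at_z(p,(256,v),h,Tc))
for xy,h in [((62,411),-.0145),((286,411),-.0145),((107,457),-.0145),((240,457),-.0145),((178,122),-.0515)]:
    print(xy,at_z(p,np.array(xy)/3.1+[200,80],h,Tc))
# top camera check
t=vision.snapshot('top'); save2(t,'t2.png',225,170,285,230,8)
```

```text
[[ 0.52411228 -0.09214601  0.156     ]
 [ 0.52632364 -0.08044499  0.156     ]
 [ 0.53834535 -0.08170639  0.156     ]
 [ 0.53593817 -0.09353754  0.156     ]] [ 0.53117986 -0.08695873  0.156     ]
[[0.06403026 0.05682253 0.07535796]
 [0.06490293 0.06869866 0.0753581 ]
 [0.05296125 0.07057182 0.07535656]
 [0.05224433 0.05851957 0.07535644]] [0.05853469 0.06365315 0.07535727]
0.011908142847819372 85.79736161387436
0.012087701596510595 171.0852504004342
0.012073554455062713 -93.40419289114216
0.011907475626414112 -8.1936277885596
412 [ 0.01870565  0.00019831 -0.0145    ]
458 [ 0.00966524  0.00019947 -0.0145    ]
358 [0.01831315 0.00025364 0.0215    ]
(62, 411) [ 0.01890418 -0.02015337 -0.0145    ]
(286, 411) [ 0.01889413  0.02068995 -0.0145    ]
(107, 457) [ 0.00986695 -0.01213017 -0.0145    ]
(240, 457) [ 0.00986245  0.0124899  -0.0145    ]
(178, 122) [ 0.07128365  0.0006951  -0.0515    ]
```

View pics/t2.png

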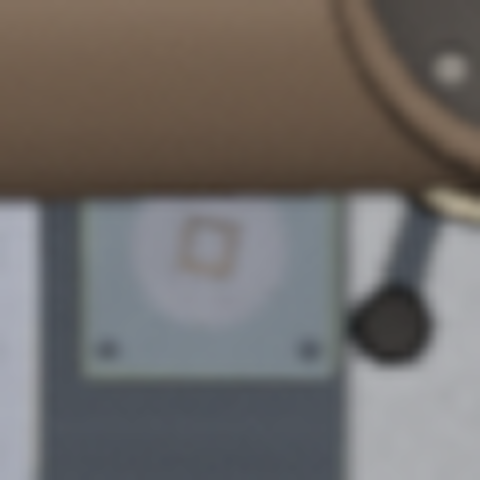

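```bash
python3 -m handwheel '[[[0.01,0.01,0,0,1],[0.015,0.015,0,0,1],[0.015,0.015,0,0,1],[0.015,0.015,0,0,1],[0.0057,0.0085,0,0,1],[0,0,0,-0.054,1],[0,0,0,-0.054,1],[0,0,0.02,0,1],[0,0,0.02,0,1],[0,0,0,0,1],[0,0,0,0,1]]]'
python3 - <<'E'
from h import *
s,p,T=wsnap(); save2(p,'w5.png',190,60,330,270,2.8);print(s['tool_pos'],s['orientation'],s['force'])
p=vision.snapshot('scene'); save2(p,'s2.png',200,100,300,220,5)
E
```

```text
clock: 8.75
tool_pos: [0.5286, -0.0861, 0.1909]
orientation: [-179.9, -0.1, 171.3]
force: [0.9, -0.3, -3.0]
opening: 0.0408
[ 0.52863631 -0.0861222   0.19094599] [-1.79939874e+02 -1.19198162e-01  1.71348720e+02] [ 0.86196931 -0.31985601 -3.00400456]
```

View pics/w5.png

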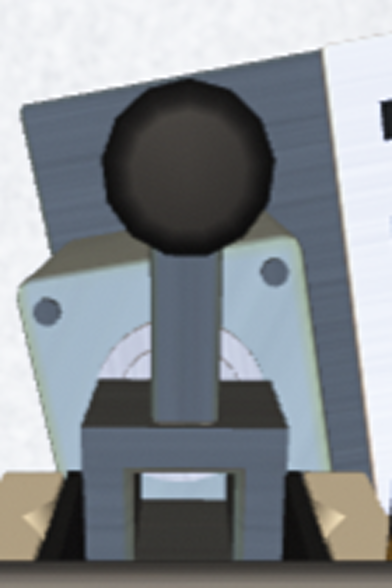

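View pics/s2.png

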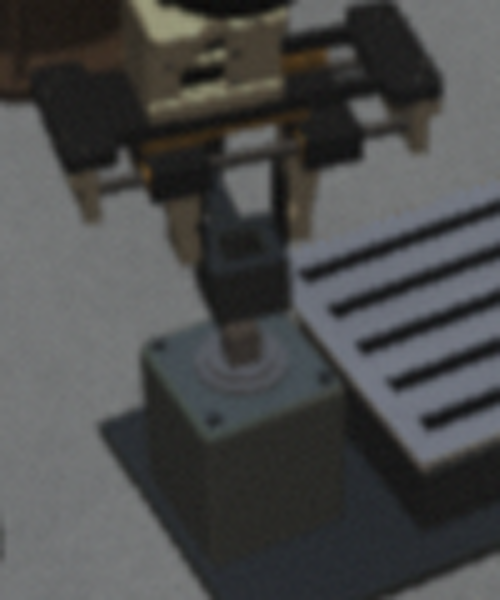

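Run:
```python
from h import *
p=vision.snapshot('scene')
print(at_z(p,(248,148.4),.2054),at_z(p,(248,164.6),.156))
save2(p,'s3.png',235,135,265,185,12)
X=np.array([.5312,-.0870,.156]);Y=np.array([.5288,-.0896,.156])
for q in (X,Y): print(proj(p,q),proj(p,q-[0,0,.03]))
```

```text
[ 0.53089543 -0.08670508  0.2054    ] [ 0.5381875  -0.09152074  0.156     ]
[248.37587377 162.5268949 ] [248.62338594 170.6698981 ]
[247.11917894 162.29303178] [247.38743634 170.43530783]
```

View pics/s3.png

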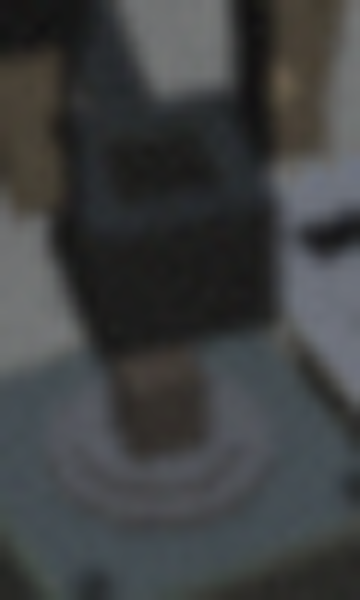

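Run:
```python
from h import *
s=telemetry.get_obs();p=vision.snapshot('scene')
T=toolT(s)
c=cv2.resize(p['color'][135:185,225:275],None,fx=12,fy=12,interpolation=cv2.INTER_CUBIC)[...,::-1].copy()
c=np.clip(c.astype(float)*1.8,0,255).astype(np.uint8)
def L(a,b,col):
    f=lambda X:tuple(int(v) for v in (proj(p,X)-[225,135]+.5)*12)
    cv2.line(c,f(a),f(b),col,1)
h=[np.array([-.0022+x,.0002+y,z,1]) for z in(-.0145,.0215) for x,y in((.021,.021),(.021,-.021),(-.021,-.021),(-.021,.021))]
h=[(T@q)[:3] for q in h]
for i in range(4):
    L(h[i],h[(i+1)%4],(0,255,0));L(h[4+i],h[4+(i+1)%4],(0,255,0));L(h[i],h[i+4],(0,255,0))
R=T[:3,:3]
for cen,col in (((.5312,-.087,0),(0,0,255)),((.5288,-.0896,0),(255,0,0))):
    q=[np.array(cen)+R@np.array([x,y,0])+[0,0,z] for z in(.126,.148) for x,y in((.009,.009),(.009,-.009),(-.009,-.009),(-.009,.009))]
    for i in range(4):
        L(q[i],q[(i+1)%4],col);L(q[i],q[i+4],col)
cv2.imwrite('pics/s4.png',c)
```

```text
(no output)
```

View pics/s4.png

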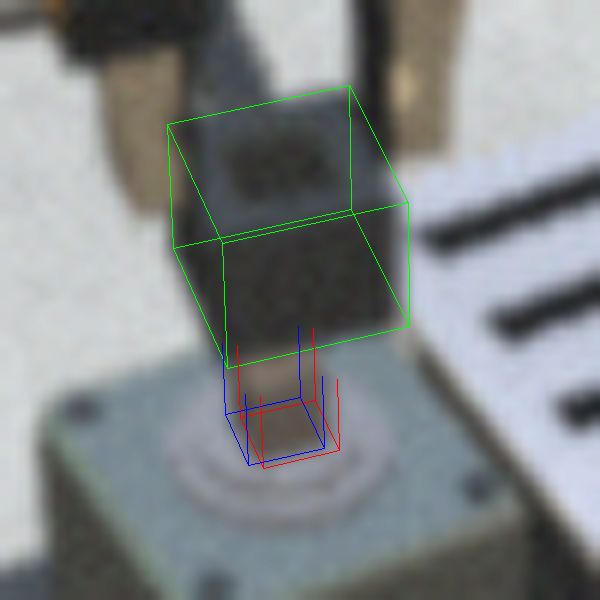

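```bash
python3 -m handwheel '[[[0,-0.001,0,0,1],[0,0,0.005,0,1],[0,0,0.005,0,1],[0,0,0.005,0,1],[0,0,0.003,0,1],[0,0,0.003,0,1],[0,0,0.003,0,1],[0,0,0.002,0,1],[0,0,0,0,1]]]'
python3 - <<'E'
from h import *
s=telemetry.get_obs();print(s['tool_pos'],s['orientation'],s['force'],s['moment'])
E
```

```text
clock: 9.7
tool_pos: [0.5289, -0.087, 0.1648]
orientation: [-180.0, -0.0, 171.3]
force: [0.1, 0.0, -3.5]
opening: 0.0408
[ 0.52885305 -0.08696214  0.16479561] [-1.79988581e+02 -4.70775714e-02  1.71334735e+02] [ 0.09841161  0.0482273  -3.50085047] [-0.02837297 -0.03957953 -0.01727839]
```

Hub underside is at about 143 mm, past the taper and still free of force. Continuing down.

```bash
python3 -m handwheel '[[[0,0,0.003,0,1],[0,0,0.003,0,1],[0,0,0.003,0,1],[0,0,0.003,0,1],[0,0,0.002,0,1],[0,0,0.001,0,1],[0,0,0,0,1],[0,0,0,0,1]]]'
```

```text
clock: 10.37
tool_pos: [0.5291, -0.087, 0.1504]
orientation: [-180.0, -0.0, 171.3]
force: [0.1, -0.0, -3.0]
opening: 0.0405
```

```bash
python3 -m handwheel '[[[0,0,0.001,0,1],[0,0,0.001,0,1],[0,0,0.001,0,1],[0,0,0.001,0,1],[0,0,0,0,1],[0,0,0,0,1]]]'
python3 - <<'E'
from h import *
s,p,T=wsnap(); save2(p,'w6.png',190,60,330,270,2.8);print(s['tool_pos'],s['orientation'],s['force'])
E
```

```text
clock: 10.87
tool_pos: [0.5296, -0.087, 0.1474]
orientation: [180.0, 0.1, 171.4]
force: [-2.1, 1.2, 5.4]
opening: 0.041
[ 0.52959352 -0.08704033  0.14741061] [1.79999489e+02 8.04865226e-02 1.71355051e+02] [-2.11407913  1.18622345  5.35312236]
```

View pics/w6.png

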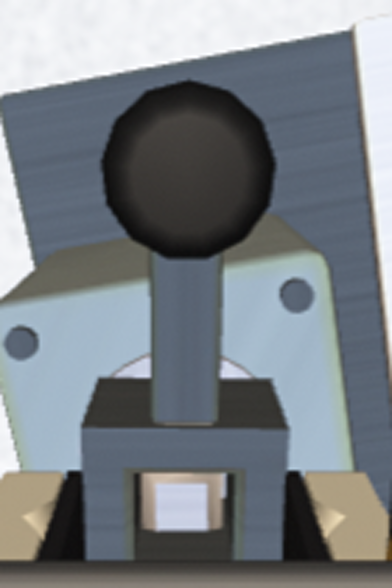

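```bash
python3 - <<'E'
from h import *
s,p,T=wsnap();Tc=np.array(p['tool_from_camera'])
a=at_z(p,np.array((182,507))/2.8+[190,60],-(.156-.1474),Tc)
b=at_z(p,np.array((188,170))/2.8+[190,60],-.0516,Tc)
print(a,b,b-a)
t=vision.snapshot('top')
save2(t,'t3.png',210,150,310,250,6)
sc=vision.snapshot('scene')
for n in ['platform_top','deck_top','shaft_seat','shaft_end']:
    for q,nm in((t,'t'),(sc,'s')):print(n,nm,[(d['xy'],d['conf']) for d in place_of(n,q)][:2])
E
python3 -m handwheel '[[[0,0,0,0,0],[0,0,0,0,0],[0,0,0,0,0],[0,0,0,0,0],[0,0,0,0,0],[0,0,0,0,0]]]'
```

```text
[-0.00145228 -0.00042279 -0.0086    ] [ 0.07078628  0.00056036 -0.0516    ] [ 0.07223857  0.00098315 -0.043     ]
platform_top t []
platform_top s [([294.6, 162.3], 0.68)]
deck_top t []
deck_top s [([334.7, 144.7], 0.85)]
shaft_seat t []
shaft_seat s []
shaft_end t []
shaft_end s []
clock: 11.97
tool_pos: [0.5291, -0.087, 0.1463]
orientation: [-180.0, -0.0, 171.3]
force: [-0.3, -0.3, -1.5]
opening: 0.0752
```

View pics/t3.png

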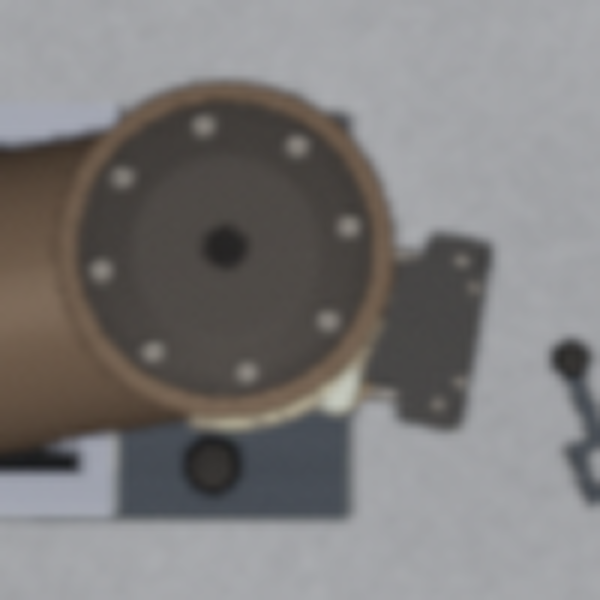

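```bash
python3 -m handwheel '[[[0,0,-0.01,0,0],[0,0,-0.025,0,0],[0,0,-0.025,0,0],[0,0,-0.024,0,0],[0.02,0,0,0,0],[0.02,0,0,0,0],[0.02,0,0,0,0],[0.0107,0.0003,0,0,0],[0,0,0,0,0],[0,0,0,0,0]]]'
python3 - <<'E'
from h import *
s,p,T=wsnap(); save(p,'w7.png');print(s['tool_pos'],s['orientation'],s['force'])
E
```

```text
clock: 12.8
tool_pos: [0.4596, -0.0759, 0.2314]
orientation: [180.0, 0.1, 171.4]
force: [0.5, 0.3, 0.5]
opening: 0.088
[ 0.45961994 -0.07592998  0.23136289] [1.79974380e+02 1.06214592e-01 1.71382077e+02] [0.50284359 0.25712843 0.54904954]
```

View pics/w7.png

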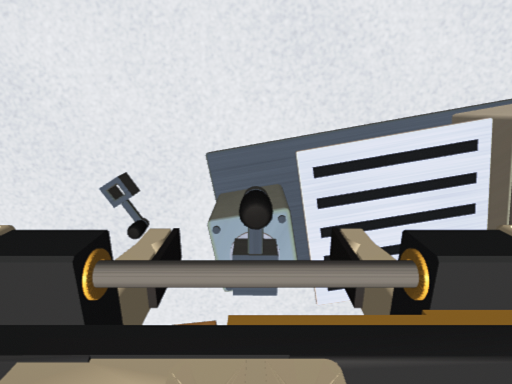

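```bash
python3 -m handwheel '[[[0,0,0.015,0,0],[0,0,0.02,0,0],[0,0,0.012,0,0],[0,0,0,0,0],[0,0,0,0,1],[0,0,0,0,1],[0,0,0,0,1],[0,0,0,0,1],[0,0,0,0,1],[0,0,0,0,1],[0,0,0,0,1],[0,0,0,0,1],[0,0,0,0,1],[0,0,0,0,1],[0,0,0,0,1]]]'
python3 - <<'E'
from h import *
s=telemetry.get_obs();print(s['tool_pos'],s['orientation'],s['force'],s['moment'],s['joint_pos'])
E
```

```text
clock: 14.1
tool_pos: [0.4592, -0.076, 0.1833]
orientation: [180.0, -0.0, 171.3]
force: [1.1, -0.0, -1.5]
opening: 0.0204
[ 0.45922572 -0.07600138  0.18334754] [ 1.79997374e+02 -9.80893274e-04  1.71338805e+02] [ 1.07312907 -0.03673542 -1.4513761 ] [-0.07954216 -0.21261969 -0.05297381] [ 1.49341771e+01  1.86883772e+00 -2.73751135e+01 -3.20754076e-03
 -6.07558967e+01 -1.13593806e+02]
```

Run:
```python
from h import *
s,p,T=wsnap(); save2(p,'w8.png',150,130,370,300,3.6);print(s['opening'])
t=vision.snapshot('scene');save2(t,'s8.png',190,90,310,210,5)
```

```text
0.020406850465404594
```

View pics/w8.png

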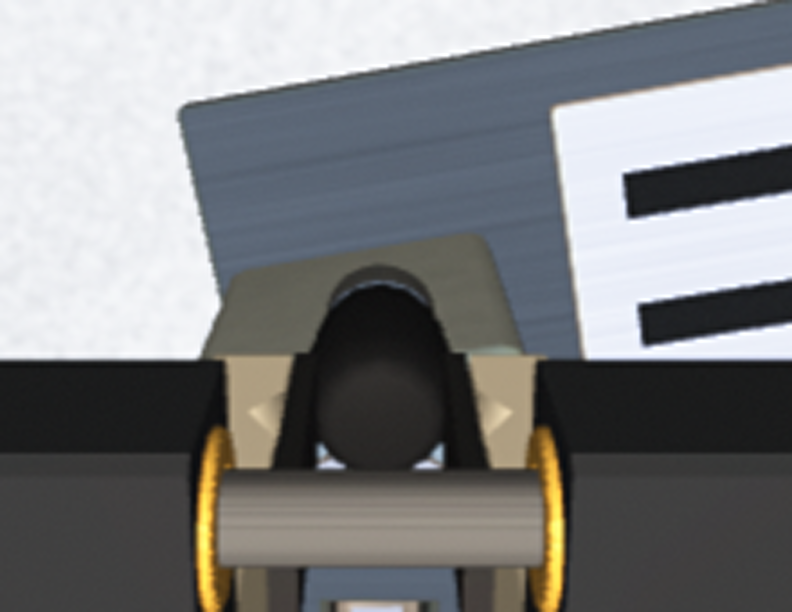

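View pics/s8.png

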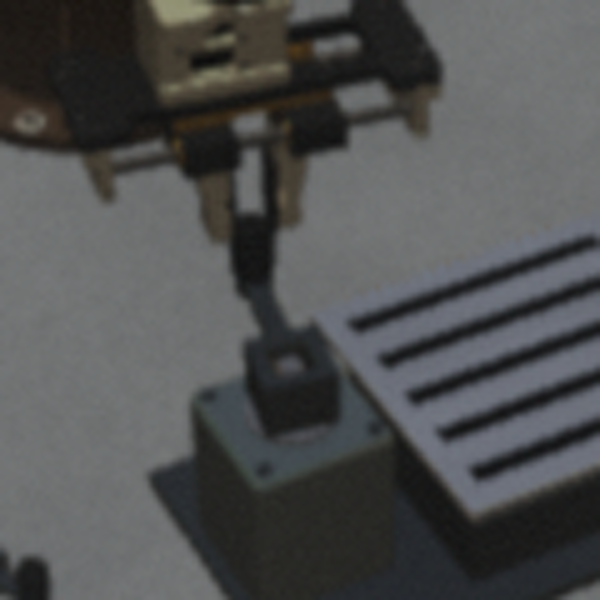

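```bash
python3 -m handwheel '[[[-0.0006,0.0094,0,0,1],[-0.0018,0.0092,0,0,1],[-0.003,0.0089,0,0,1],[-0.0042,0.0084,0,0,1],[0,0,0,0,1]]]'
python3 - <<'E'
from h import *
s=telemetry.get_obs();print(s['tool_pos'],s['orientation'],s['force'],s['moment'])
E
```

```text
clock: 14.62
tool_pos: [0.4751, -0.0404, 0.1833]
orientation: [180.0, -0.0, 171.4]
force: [-1.5, 0.4, 0.3]
opening: 0.0196
[ 0.47507914 -0.04044245  0.18325148] [ 1.79995488e+02 -9.59322791e-03  1.71412435e+02] [-1.50967585  0.38994706  0.3025526 ] [0.27400304 0.57268288 0.01112104]
```

```bash
python3 -m handwheel '[[[-0.0114,0.0149,0,0,1],[-0.0149,0.0114,0,0,1],[-0.0174,0.0072,0,0,1],[-0.0186,0.0025,0,0,1],[-0.0186,-0.0025,0,0,1],[-0.0174,-0.0072,0,0,1],[0,0,0,0,1]]]'
python3 - <<'E'
from h import *
s,p,T=wsnap();save(p,'w9.png');print(s['tool_pos'],s['orientation'],s['force'],s['moment'])
E
```

```text
clock: 15.2
tool_pos: [0.5769, -0.0318, 0.1822]
orientation: [-179.9, -0.1, 171.3]
force: [-0.8, -1.8, 0.8]
opening: 0.0196
[ 0.57687608 -0.03182606  0.18220926] [-1.79899470e+02 -1.12214689e-01  1.71324902e+02] [-0.78741019 -1.78154417  0.80642416] [-0.55212012  0.4090452   0.01323344]
```

View pics/w9.png

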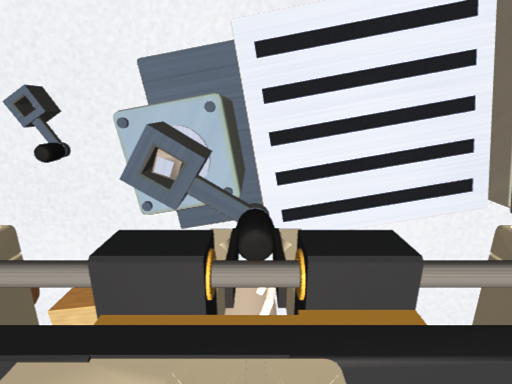

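```bash
python3 -m handwheel '[[[-0.0149,-0.0114,0,0,1],[-0.0114,-0.0149,0,0,1],[-0.0072,-0.0174,0,0,1],[-0.0025,-0.0186,0,0,1],[0.0025,-0.0186,0,0,1],[0.0072,-0.0174,0,0,1],[0.0114,-0.0149,0,0,1],[0.0149,-0.0114,0,0,1],[0.0174,-0.0072,0,0,1],[0.0186,-0.0025,0,0,1],[0.0186,0.0025,0,0,1],[0.0174,0.0072,0,0,1],[0,0,0,0,1]]]'
python3 - <<'E'
from h import *
s,p,T=wsnap();save(p,'w10.png');print(s['tool_pos'],s['orientation'],s['force'],s['moment'])
E
```

```text
clock: 16.33
tool_pos: [0.4829, -0.1422, 0.1839]
orientation: [179.9, 0.1, 171.3]
force: [-0.8, -0.6, -0.9]
opening: 0.0194
[ 0.48292856 -0.14215164  0.1839075 ] [1.79914307e+02 1.08601306e-01 1.71326476e+02] [-0.84680933 -0.59601845 -0.86283044] [-3.60364095e-01  2.29571585e-01 -1.57068538e-04]
```

View pics/w10.png

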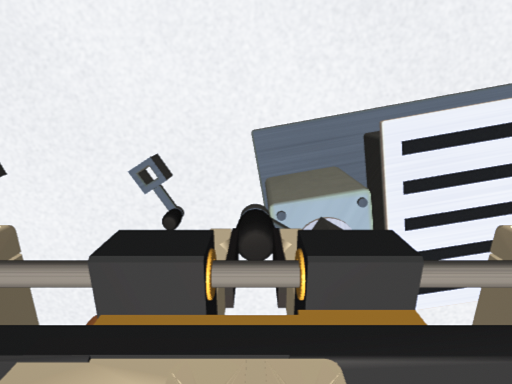

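```bash
python3 -m handwheel '[[[0.0149,0.0114,0,0,1],[0.0114,0.0149,0,0,1],[0.0072,0.0174,0,0,1],[0.0025,0.0186,0,0,1],[-0.0025,0.0186,0,0,1],[-0.0072,0.0174,0,0,1],[-0.0114,0.0149,0,0,1],[-0.0149,0.0114,0,0,1],[-0.0174,0.0072,0,0,1],[-0.0186,0.0025,0,0,1],[-0.0186,-0.0025,0,0,1],[-0.0174,-0.0072,0,0,1],[0,0,0,0,1]]]'
python3 -m handwheel '[[[-0.0149,-0.0114,0,0,1],[-0.0114,-0.0149,0,0,1],[-0.0072,-0.0174,0,0,1],[-0.0025,-0.0186,0,0,1],[0.0025,-0.0186,0,0,1],[0.0072,-0.0174,0,0,1],[0.0114,-0.0149,0,0,1],[0,0,0,0,1],[0,0,0,0,1]]]'
python3 - <<'E'
from h import *
s,p,T=wsnap();save(p,'w11.png');print(s['tool_pos'],s['orientation'],s['force'],s['moment'])
t=vision.snapshot('scene');save2(t,'s11.png',190,80,390,220,4)
E
```

```text
clock: 17.47
tool_pos: [0.5774, -0.0321, 0.1821]
orientation: [-179.9, -0.1, 171.3]
force: [-1.0, -0.9, 1.4]
opening: 0.0197
clock: 18.22
tool_pos: [0.5725, -0.1453, 0.1835]
orientation: [180.0, 0.0, 171.3]
force: [-0.8, 0.4, 0.1]
opening: 0.0194
[ 0.57246253 -0.14533794  0.18345603] [1.79987539e+02 6.32076894e-03 1.71269608e+02] [-0.78533991  0.4466135   0.07301843] [0.14905093 0.1850715  0.02210207]
```

View pics/s11.png

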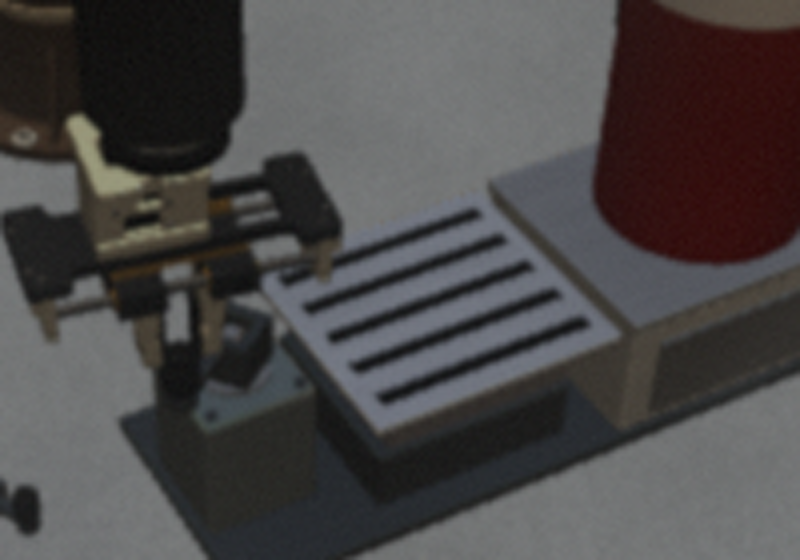

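View pics/w11.png

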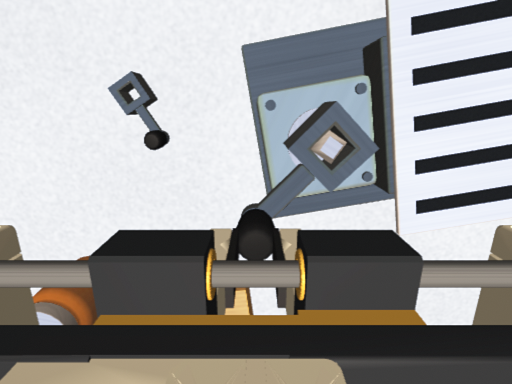

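```bash
python3 -m handwheel '[[[0.0071,-0.0062,0,0,1],[0.0078,-0.0052,0,0,1],[0.0085,-0.0042,0,0,1],[0.0089,-0.003,0,0,1],[0.0092,-0.0018,0,0,1],[0.0094,-0.0006,0,0,1],[0.0094,0.0006,0,0,1],[0.0092,0.0018,0,0,1],[0.0089,0.003,0,0,1],[0.0085,0.0042,0,0,1],[0,0,0,0,1]]]'
python3 -m handwheel '[[[0.0078,0.0052,0,0,1],[0.0071,0.0062,0,0,1],[0,0,0,0,1]]]'
python3 -m handwheel '[[[0.0062,0.0071,0,0,1],[0.0052,0.0078,0,0,1],[0,0,0,0,1]]]'
python3 - <<'E'
from h import *
s=telemetry.get_obs();print(s['tool_pos'],s['force'],s['moment'])
t=vision.snapshot('scene');save2(t,'s12.png',190,80,390,220,4)
E
```

```text
clock: 19.23
tool_pos: [0.4832, -0.1424, 0.1835]
orientation: [180.0, -0.1, 171.4]
force: [-2.4, -3.4, 2.8]
opening: 0.0198
clock: 19.48
tool_pos: [0.4709, -0.129, 0.1834]
orientation: [-180.0, -0.1, 171.4]
force: [-4.0, -3.0, 3.3]
opening: 0.0195
clock: 19.73
tool_pos: [0.4622, -0.1126, 0.1833]
orientation: [-180.0, -0.1, 171.4]
force: [-4.8, -2.5, 5.9]
opening: 0.0194
[ 0.46219056 -0.1125764   0.18329527] [-4.77311923 -2.46967272  5.88661692] [-7.66822122e-01  1.96242822e+00  6.00849285e-04]
```

View pics/s12.png

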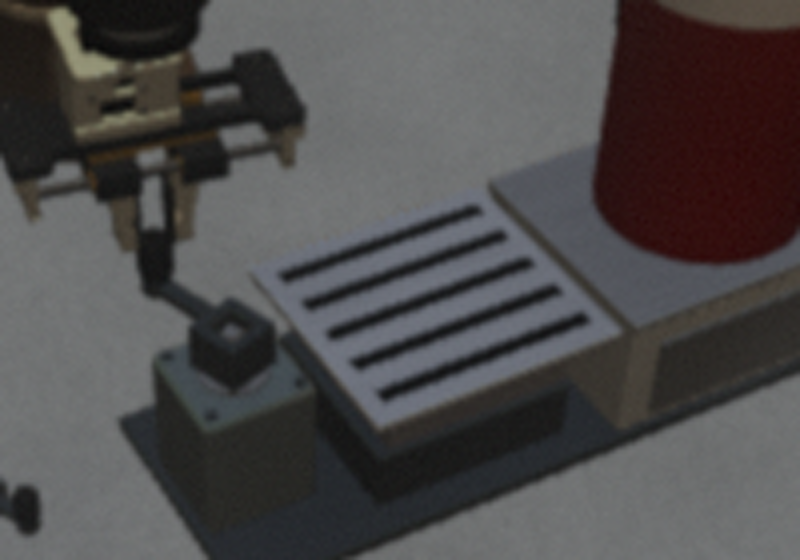

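```bash
python3 -m handwheel '[[[0.0042,0.0085,0,0,1],[0.003,0.0089,0,0,1],[0,0,0,0,1]]]'
python3 -m handwheel '[[[0.0018,0.0092,0,0,1],[0.0006,0.0094,0,0,1],[0,0,0,0,1]]]'
python3 -m handwheel '[[[-0.0006,0.0094,0,0,1],[-0.0018,0.0092,0,0,1],[0,0,0,0,1]]]'
python3 - <<'E'
from h import *
s=telemetry.get_obs();print(s['tool_pos'],s['force'],s['moment'])
E
```

```text
clock: 20.03
tool_pos: [0.458, -0.0943, 0.1832]
orientation: [-180.0, -0.1, 171.4]
force: [-3.9, -1.2, 6.5]
opening: 0.0196
clock: 20.28
tool_pos: [0.4586, -0.0753, 0.1831]
orientation: [-180.0, -0.1, 171.4]
force: [-5.7, 1.2, 5.6]
opening: 0.0199
clock: 20.53
tool_pos: [0.4632, -0.0604, 0.1838]
orientation: [-179.7, -0.2, 171.4]
force: [-2.6, -11.2, 11.7]
opening: 0.0119
[ 0.46319447 -0.06036694  0.18384697] [ -2.60433124 -11.21301244  11.72125815] [-3.44816464  0.9622257   0.02463625]
```

Run:
```python
from h import *
s,p,T=wsnap();save2(p,'w13.png',150,130,370,300,3.6)
t=vision.snapshot('scene');save2(t,'s13.png',190,80,390,220,4)
```

```text
(no output)
```

View pics/w13.png

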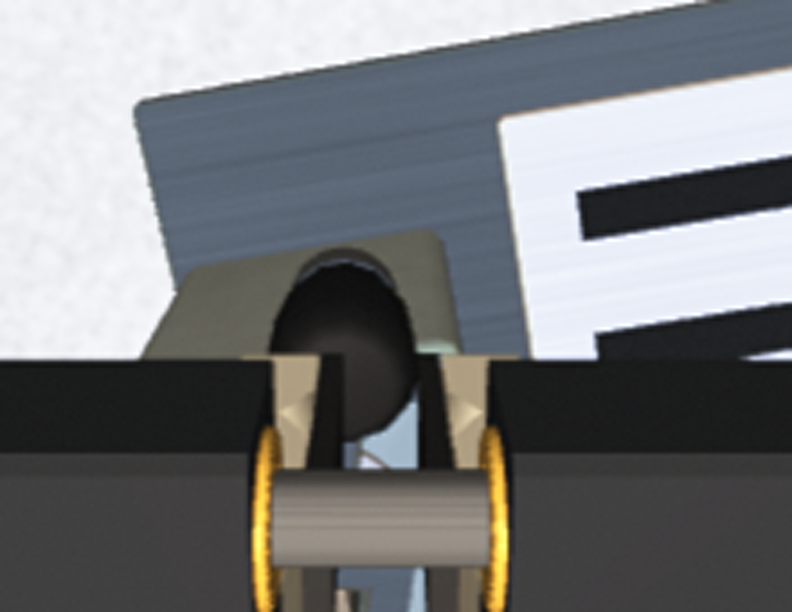

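View pics/s13.png

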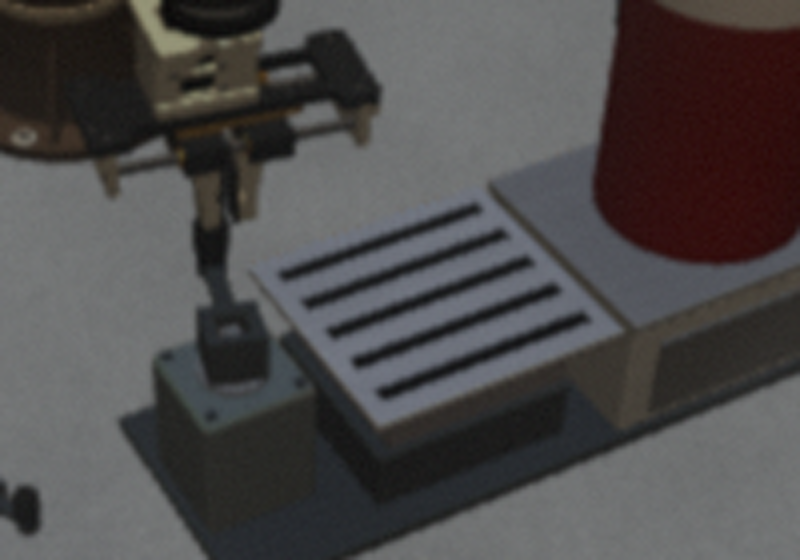

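```bash
python3 -m handwheel '[[[0,0,0,0,0],[0,0,0,0,0],[0,0,0,0,0],[0,0,0,0,0],[0,0,0,0,0],[0,0,0,0,0],[0,0,0,0,0],[0,0,0,0,0],[0,0,0,0,0],[0,0,0,0,0],[0,0,-0.024,0,0],[0,0,-0.024,0,0],[0,0,0,0,0]]]'
python3 - <<'E'
from h import *
s,p,T=wsnap();save2(p,'w14.png',150,130,370,300,3.6);print(s['tool_pos'])
t=vision.snapshot('scene');save2(t,'s14.png',190,80,390,220,4);save2(t,'s14b.png',225,145,265,185,14)
E
```

```text
clock: 21.72
tool_pos: [0.4665, -0.0582, 0.2354]
orientation: [180.0, 0.3, 171.4]
force: [1.5, -0.5, 0.4]
opening: 0.0839
[ 0.46651048 -0.05817187  0.23535189]
```

View pics/w14.png

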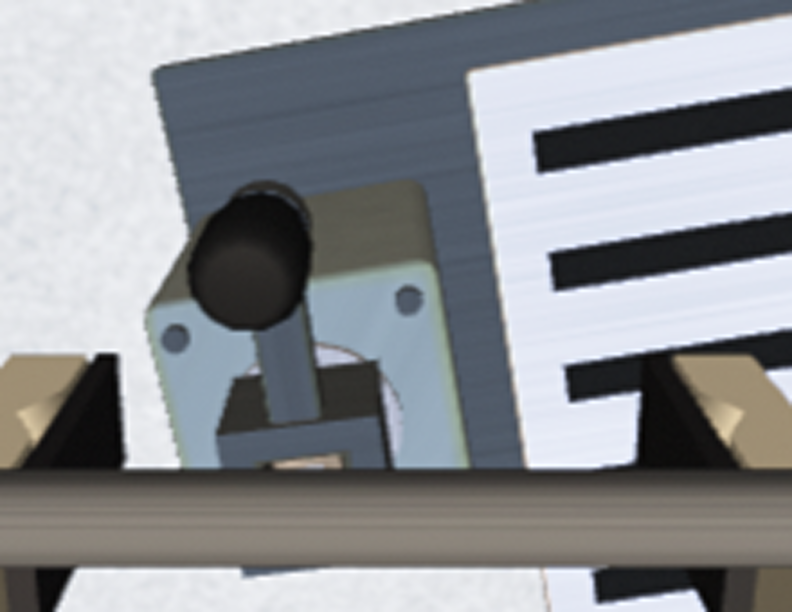

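View pics/s14.png

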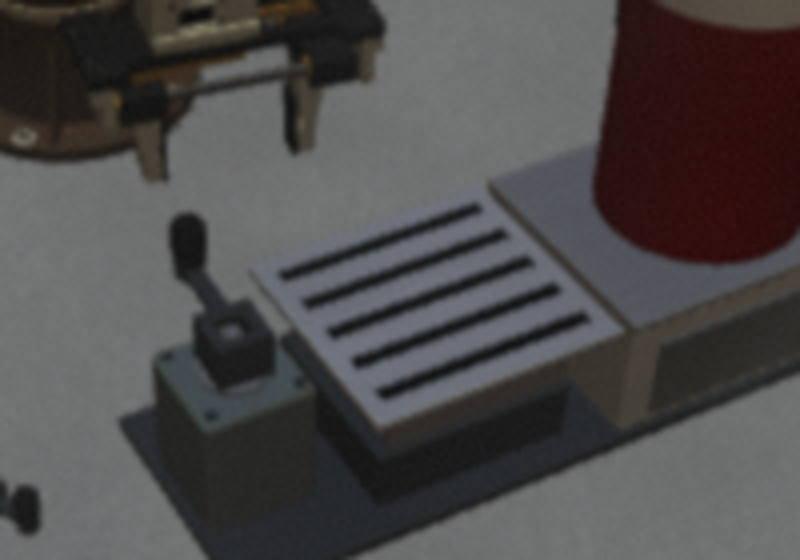

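View pics/s14b.png

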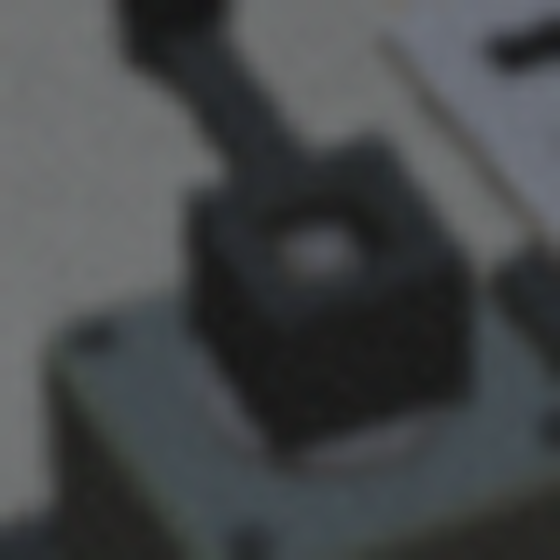

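```bash
cat > ov.py <<'E'
from h import *
def ov(name,cen=(.5300,-.0885),yaw=0.0,zs=(.120,.114)):
    p=vision.snapshot('scene'); k=5; x0,y0=250,95
    c=cv2.resize(p['color'][y0:y0+100,x0:x0+120],None,fx=k,fy=k,interpolation=cv2.INTER_CUBIC)[...,::-1]
    c=np.clip(c.astype(float)*1.8,0,255).astype(np.uint8).copy()
    R=np.array([[np.cos(yaw),-np.sin(yaw)],[np.sin(yaw),np.cos(yaw)]])
    def f(x,y,z):
        X=np.append(np.array(cen)+R@[x,y],z); return tuple(int(v) for v in (proj(p,X)-[x0,y0]+.5)*k)
    for z,col in zip(zs,((0,255,0),(0,0,255))):
        q=[f(x,y,z) for x,y in((.095,.06),(.095,.26),(-.095,.26),(-.095,.06))]
        for i in range(4): cv2.line(c,q[i],q[(i+1)%4],col,1)
    cv2.line(c,f(.095,.275,.12),f(-.095,.275,.12),(255,0,0),1)
    cv2.line(c,f(.095,.275,.12),f(.095,.275,.0),(255,0,0),1)
    cv2.imwrite('pics/'+name,c)
if __name__=='__main__':
    import sys; ov(sys.argv[1])
E
python3 ov.py o1.png
```

```text
(no output)
```

View pics/o1.png

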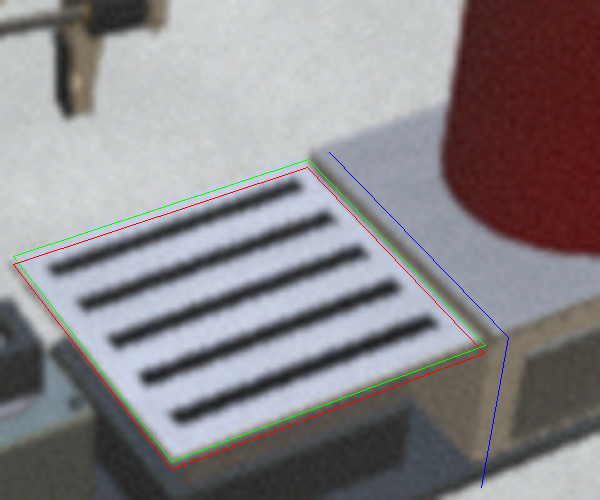

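Run:
```python
from h import *
s,p,T=wsnap()
X=at_z(p,np.array((249,285))/3.6+[150,130],.199,T);print(X,intool(s,X),s['tool_pos'])
c=np.array([.5304,-.0869]);v=X[:2]-c;print(np.hypot(*v),171.35-np.degrees(np.arctan2(v[1],v[0])))
```

```text
[ 0.45529883 -0.08365282  0.199     ] [ 0.00482306 -0.02665885  0.03200051] [ 0.46409462 -0.05803935  0.23100895]
0.07517133747117787 -6.174219632591672
```

```bash
python3 -m handwheel '[[[0.003,-0.013,0,0,0],[0,-0.0137,0,0,0],[0,0,0.02,0,0],[0,0,0.02,0,0],[0,0,0.009,0,0],[0,0,0,0,0]]]'
python3 - <<'E'
from h import *
s,p,T=wsnap();save2(p,'w15.png',150,130,370,300,3.6);print(s['tool_pos'],s['force'])
E
```

```text
clock: 22.42
tool_pos: [0.4554, -0.0847, 0.1798]
orientation: [-179.9, -0.3, 171.3]
force: [-0.4, -0.5, -0.1]
opening: 0.088
[ 0.45538921 -0.08467625  0.17984625] [-0.39196747 -0.51132234 -0.14559042]
```

View pics/w15.png

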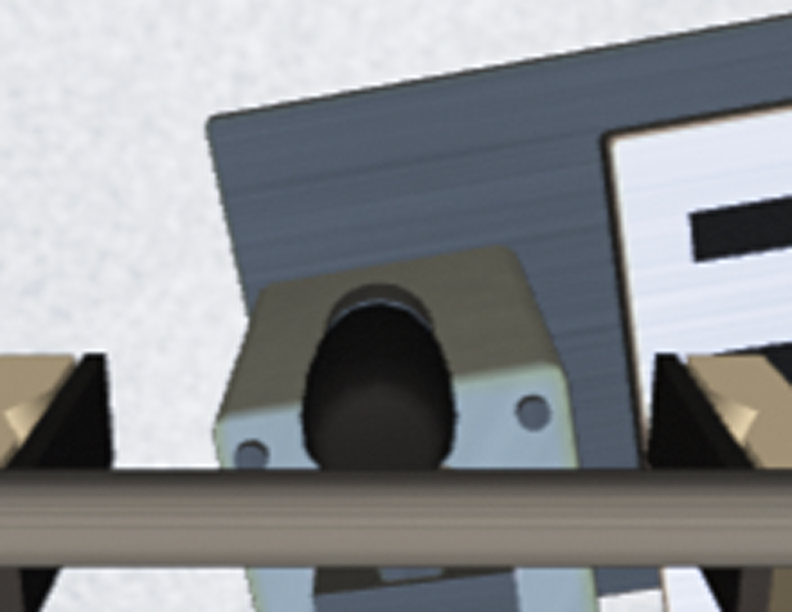

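```bash
python3 -m handwheel '[[[-0.0025,0,-0.002,0,0],[0,0,0,0,1],[0,0,0,0,1],[0,0,0,0,1],[0,0,0,0,1],[0,0,0,0,1],[0,0,0,0,1],[0,0,0,0,1],[0,0,0,0,1],[0,0,0,0,1],[0,0,0,0,1],[0,0,0,0,1]]]'
python3 -m handwheel '[[[0,0.003,0,0,1],[0,0,0,0,1]]]'
python3 -m handwheel '[[[0,0.003,0,0,1],[0,0,0,0,1]]]'
python3 - <<'E'
from h import *
s,p,T=wsnap();save2(p,'w16.png',150,130,370,300,3.6);print(s['tool_pos'],s['force'],s['moment'])
E
```

```text
clock: 23.47
tool_pos: [0.4598, -0.0845, 0.1843]
orientation: [-180.0, -0.0, 171.3]
force: [0.7, -0.7, -1.4]
opening: 0.0201
clock: 23.63
tool_pos: [0.4605, -0.0812, 0.1845]
orientation: [180.0, 0.0, 171.3]
force: [0.7, 0.0, 0.9]
opening: 0.0066
clock: 23.8
tool_pos: [0.4611, -0.0781, 0.1844]
orientation: [180.0, 0.0, 171.3]
force: [-0.2, 0.1, -0.4]
opening: 0.0005
[ 0.46107904 -0.07810195  0.18441973] [-0.15091064  0.13900538 -0.42030424] [-0.05146245 -0.02939539 -0.0175323 ]
```

View pics/w16.png

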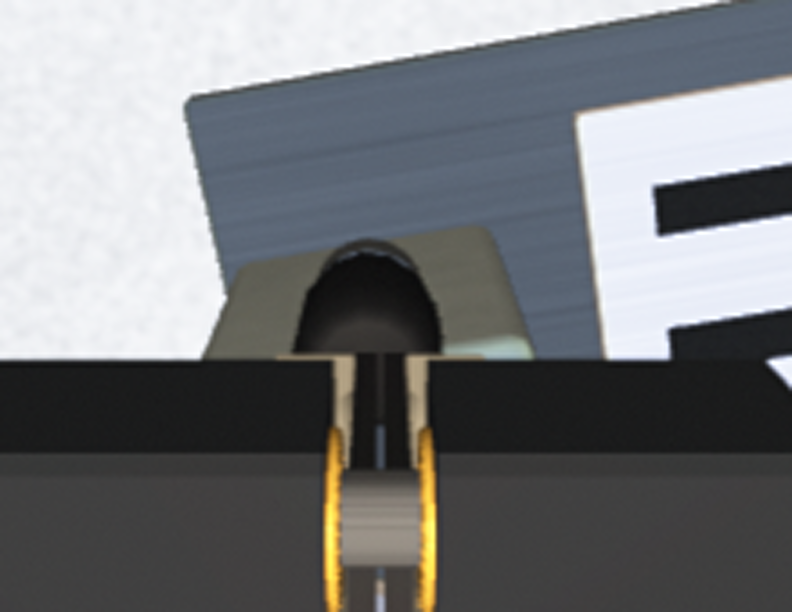

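Run:
```python
from h import *
s,p,T=wsnap();Tc=np.array(p['tool_from_camera'])
for X in [(.0095,0,.017),(.0095,0,-.01),(0,0,.017),(0,0,-.0155),(.013,0,-.0155),(0,.013,-.0155),(0,.013,.02)]:
    print(X,(proj(p,X,Tc)-[150,130])*3.6, at_z(p,np.array((382,415))/3.6+[150,130],-.0155,Tc))
print(s['tool_pos'],s['force'])
```

```text
(0.0095, 0, 0.017) [380.44475302 287.64848306] [-0.00086029  0.00023565 -0.0155    ]
(0.0095, 0, -0.01) [380.51297493 342.26998421] [-0.00086029  0.00023565 -0.0155    ]
(0, 0, 0.017) [380.45359804 334.77449351] [-0.00086029  0.00023565 -0.0155    ]
(0, 0, -0.0155) [380.53858842 410.13322568] [-0.00086029  0.00023565 -0.0155    ]
(0.013, 0, -0.0155) [380.52600929 334.87838018] [-0.00086029  0.00023565 -0.0155    ]
(0, 0.013, -0.0155) [461.23820465 410.1279301 ] [-0.00086029  0.00023565 -0.0155    ]
(0, 0.013, 0.02) [447.72680917 328.96380166] [-0.00086029  0.00023565 -0.0155    ]
[ 0.46102556 -0.07819354  0.1843796 ] [-0.31926464 -0.20848391  0.58048961]
```

```bash
python3 -m handwheel '[[[0,0,0,0,0],[0,0,0,0,0],[0,0,0,0,0],[0,0,0,0,0],[0,0,0,0,0],[0,0,0,0,0],[0,0,0,0,0],[0,0,0,0,0],[0,0,0,0,0],[0,0,0,0,0],[0.01,-0.004,-0.024,0,0],[0.004,0,-0.024,0,0],[0,0,0,0,0],[0,0,0,0,0],[0,0,0,0,0]]]'
python3 - <<'E'
from h import *
s,p,T=wsnap();save2(p,'w17.png',150,130,370,300,3.6);print(s['tool_pos'],s['orientation'])
t=vision.snapshot('scene');save2(t,'s17.png',190,80,390,220,4)
t=vision.snapshot('top');save2(t,'t17.png',190,150,310,250,6)
E
```

```text
clock: 25.15
tool_pos: [0.4462, -0.0803, 0.2321]
orientation: [180.0, 0.0, 171.3]
force: [0.7, -0.1, -1.2]
opening: 0.087
[ 0.44617336 -0.08026591  0.23210186] [1.79978399e+02 1.49450082e-03 1.71328145e+02]
```

View pics/w17.png

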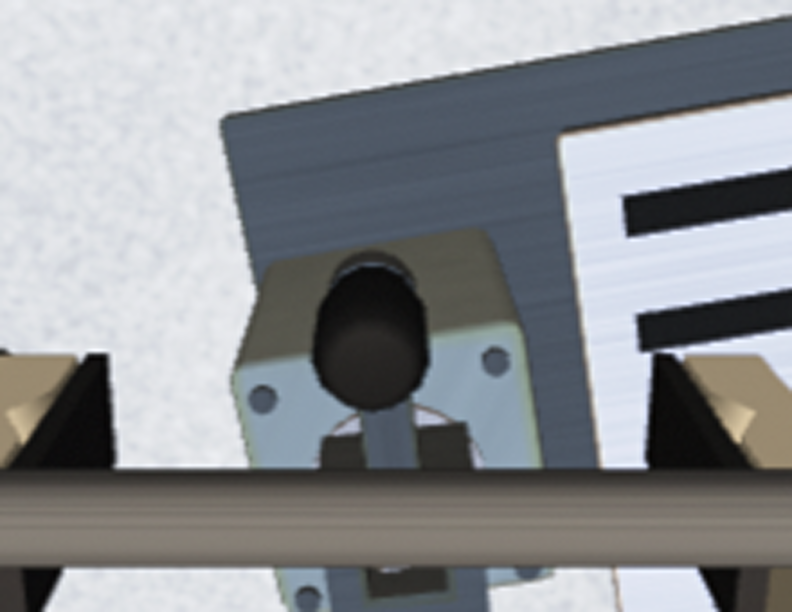

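View pics/s17.png

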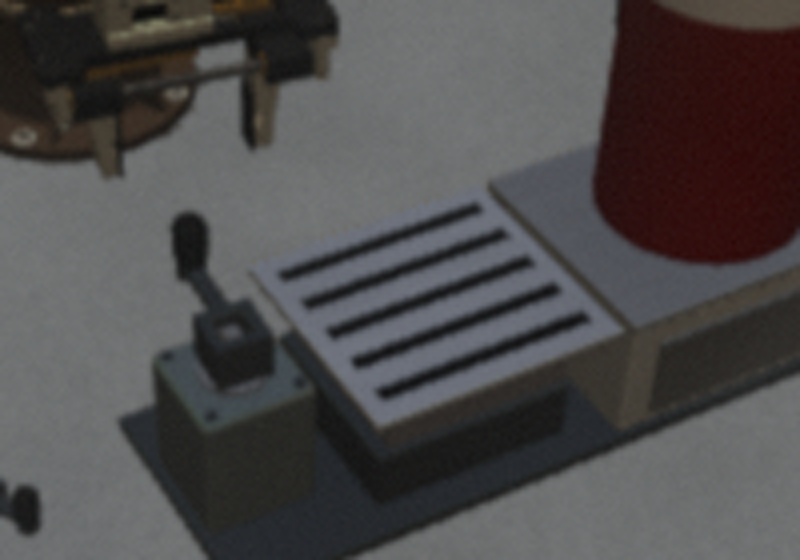

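View pics/t17.png

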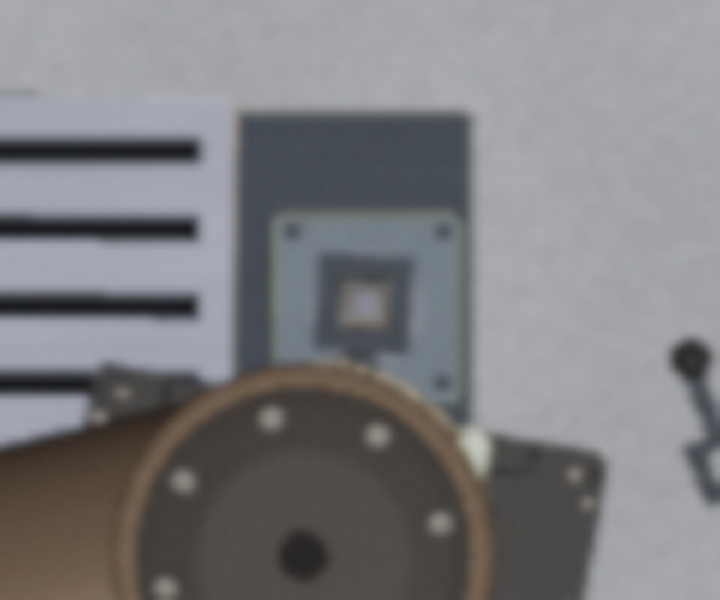

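```bash
python3 -m handwheel '[[[0,-0.001,0.02,0,0],[0,0,0.02,0,0],[0,0,0.008,0,0],[0,0,0,0,0],[0,0,0,0,1],[0,0,0,0,1],[0,0,0,0,1],[0,0,0,0,1],[0,0,0,0,1],[0,0,0,0,1],[0,0,0,0,1],[0,0,0,0,1],[0,0,0,0,1],[0,0,0,0,1],[0,0,0,0,1]]]'
python3 - <<'E'
from h import *
s,p,T=wsnap();save2(p,'w18.png',150,130,370,300,3.6);print(s['tool_pos'],s['orientation'],s['force'])
E
```

```text
clock: 26.55
tool_pos: [0.4462, -0.0814, 0.1844]
orientation: [-180.0, -0.0, 171.3]
force: [-0.3, 0.3, 0.2]
opening: 0.0199
[ 0.44617881 -0.0813631   0.18435188] [-1.79995090e+02 -4.04837469e-03  1.71337413e+02] [-0.33360505  0.32034098  0.23806409]
```

View pics/w18.png

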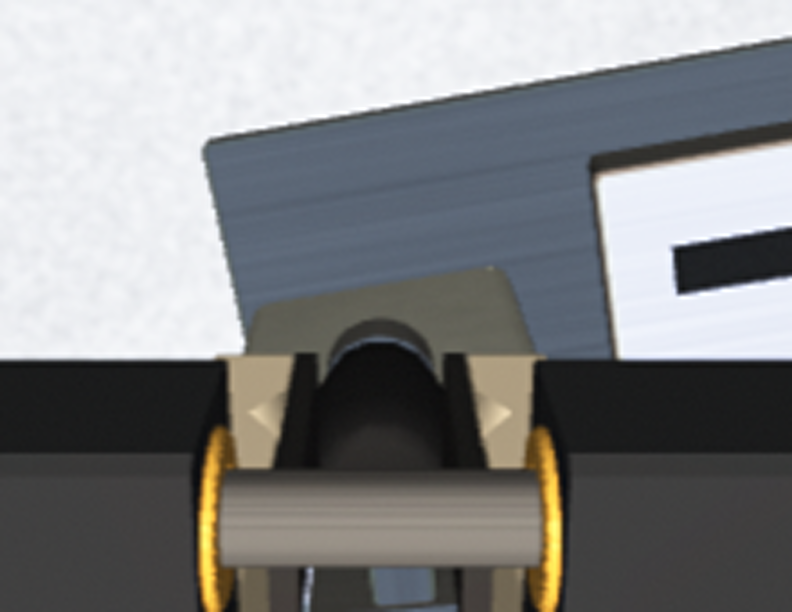

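```bash
python3 -m handwheel '[[[0,0.003,0,0,1],[0,0,0,0,1]]]'
python3 -m handwheel '[[[0,0.003,0,0,1],[0,0,0,0,1]]]'
python3 - <<'E'
from h import *
s,p,T=wsnap();save2(p,'w19.png',150,130,370,300,3.6);print(s['tool_pos'],s['orientation'],s['force'],s['moment'])
E
```

```text
clock: 26.77
tool_pos: [0.4469, -0.0781, 0.1845]
orientation: [180.0, 0.0, 171.3]
force: [0.8, 0.2, 0.5]
opening: 0.0033
clock: 26.93
tool_pos: [0.4473, -0.0751, 0.1845]
orientation: [180.0, 0.0, 171.3]
force: [-0.7, -0.2, 1.6]
opening: 0.0003
[ 0.44731233 -0.07508752  0.18445281] [1.79999886e+02 1.60472519e-02 1.71346422e+02] [-0.67259501 -0.15584011  1.57152589] [-0.16250417  0.12060043  0.00343893]
```

View pics/w19.png

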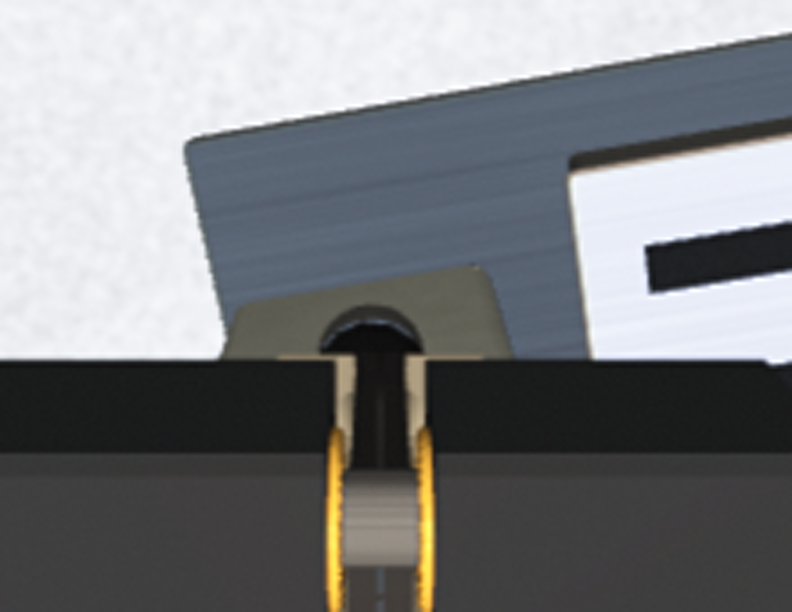

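Run:
```python
from h import *
s,p,T=wsnap();Tc=np.array(p['tool_from_camera'])
for h in (.199,.170,.162):
  print(h,at_z(p,np.array((371,367))/3.6+[150,130],.2321-h,Tc), at_z(p,np.array((249,285))/3.6+[150,130],.231-h,Tc))
t=vision.snapshot('scene');save2(t,'s19.png',200,90,290,190,7)
```

```text
0.199 [-0.0136598 -0.0019689  0.0331   ] [ 0.00482285 -0.02665942  0.032     ]
0.17 [-0.02629791 -0.00223865  0.0621    ] [-0.00524887 -0.03045031  0.061     ]
0.162 [-0.02978428 -0.00231306  0.0701    ] [-0.00802727 -0.03149607  0.069     ]
```

View pics/s19.png

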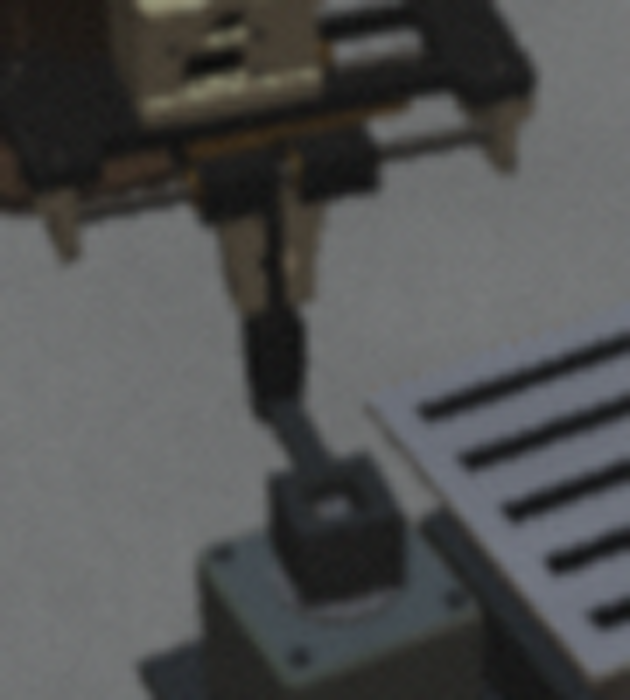

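Run:
```python
from h import *
s=telemetry.get_obs();p=vision.snapshot('scene');T=toolT(s)
for n,X in [('tip',(0,0,.017)),('tipL',(0,-.015,.017)),('tipR',(0,.015,.017)),('tcp',(0,0,0)),('up20',(0,0,-.02))]:
    W=(T@np.append(X,1))[:3]; print(n,np.round(W,4),(proj(p,W)-[200,90]+.5)*7)
a=np.radians(171.35+5)
K=np.array([.5304+.072*np.cos(a),-.0869+.072*np.sin(a)])
for z in(.162,.181,.199): print('knob',z,(proj(p,np.append(K,z))-[200,90]+.5)*7)
```

```text
tip [ 0.4472 -0.0753  0.1674] [275.85025984 355.64234699]
tipL [ 0.445  -0.0901  0.1674] [239.7801842  363.35789221]
tipR [ 0.4495 -0.0605  0.1674] [311.75102095 347.96301888]
tcp [ 0.4472 -0.0753  0.1844] [274.25905668 322.26355986]
up20 [ 0.4472 -0.0753  0.2044] [272.34869544 282.18976956]
knob 0.162 [272.51857484 387.49625883]
knob 0.181 [270.6998539  350.33226275]
knob 0.199 [268.94139297 314.39962809]
```

Run:
```python
from h import *
p=vision.snapshot('scene')
s=dict(tool_pos=[.4641,-.0582,.231],orientation=[180,0,171.35]);T=toolT(s)
for z in(.017,.0,-.01):
  for y in (-.05,.05): 
    print(z,y,(proj(p,(T@[0,y,z,1])[:3])-[190,80]+.5)*4)
s=dict(tool_pos=[.4462,-.0803,.2321],orientation=[180,0,171.35]);T=toolT(s)
for z in(.017,.0,-.01):
  for y in (-.05,.05): 
    print('17',z,y,(proj(p,(T@[0,y,z,1])[:3])-[190,80]+.5)*4)
```

```text
0.017 -0.05 [157.52945824 211.40368507]
0.017 0.05 [298.28832858 181.94659504]
0.0 -0.05 [156.19867631 191.27944418]
0.0 0.05 [298.31923903 161.86755653]
-0.01 -0.05 [155.40376252 179.25866424]
-0.01 0.05 [298.33769815 149.8767485 ]
17 0.017 -0.05 [116.71308937 204.83039239]
17 0.017 0.05 [257.70618769 175.56585858]
17 0.0 -0.05 [114.99256488 184.70406636]
17 0.0 0.05 [257.35178388 155.48646084]
17 -0.01 -0.05 [113.96489474 172.68260187]
17 -0.01 0.05 [257.14015044 143.49597991]
```

```bash
python3 -m handwheel '[[[0,0,-0.01,0,0],[0,0,-0.015,0,0],[0,0,0,0,0],[0,0,0,0,0],[0,0,0,0,0],[0,0,0,0,0],[0,0,0,0,0],[0,0,0,0,0],[0,0,0,0,0],[0,0,0,0,0],[0,0,0,0,0],[0,0,0,0,0],[-0.0134,-0.0074,0,0,0],[0,0,0,0,0],[0,0,0,0,0]]]'
python3 - <<'E'
from h import *
s,p,T=wsnap();save2(p,'w20.png',150,130,370,300,3.6);print(s['tool_pos'],s['orientation'])
E
```

```text
clock: 28.43
tool_pos: [0.4593, -0.0849, 0.2091]
orientation: [-180.0, -0.0, 171.3]
force: [-0.2, 0.3, -0.5]
opening: 0.0873
[ 0.45929654 -0.08489304  0.20914211] [-1.79990000e+02 -3.05827275e-02  1.71288655e+02]
```

View pics/w20.png

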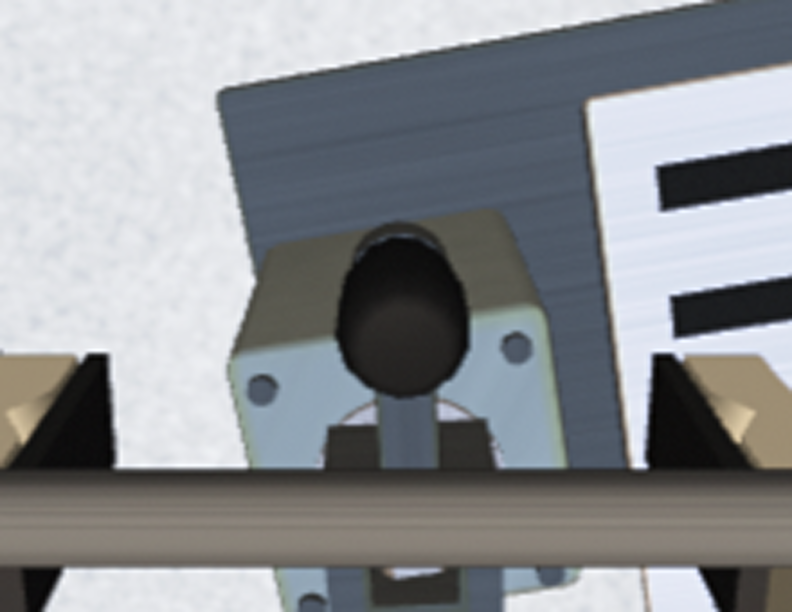

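```bash
python3 -m handwheel '[[[0.0015,0.0035,0.015,0,0],[0,0,0.02,0,0],[0,0,0.014,0,0],[0,0,0,0,0],[0,0,0,0,1],[0,0,0,0,1],[0,0,0,0,1],[0,0,0,0,1],[0,0,0,0,1],[0,0,0,0,1],[0,0,0,0,1],[0,0,0,0,1],[0,0,0,0,1],[0,0,0,0,1],[0,0,0,0,1],[0,0,0,0,1],[0,0,0,0,1],[0,0,0,0,1]]]'
python3 - <<'E'
from h import *
s=telemetry.get_obs();print(s['tool_pos'],s['orientation'],s['force'],s['moment'])
p=vision.snapshot('scene');save2(p,'s20.png',200,90,290,190,7)
E
```

```text
clock: 29.98
tool_pos: [0.4583, -0.0811, 0.1603]
orientation: [-180.0, -0.0, 171.3]
force: [0.5, 0.2, 1.3]
opening: 0.025
[ 0.45825696 -0.081062    0.16034478] [-1.79998630e+02 -3.37836171e-03  1.71336479e+02] [0.48118963 0.23821037 1.34906781] [ 0.00139214  0.01902712 -0.03198448]
```

View pics/s20.png

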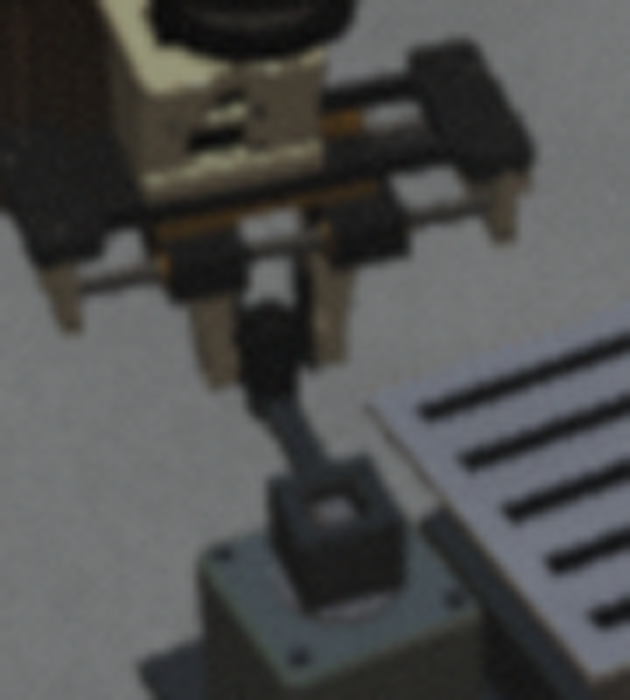

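```bash
python3 -m handwheel '[[[0.0002,0.003,0,0,1],[0,0,0,0,1]]]'
python3 -m handwheel '[[[0,0.003,0,0,1],[0,0,0,0,1]]]'
python3 -m handwheel '[[[0,0.003,0,0,1],[0,0,0,0,1]]]'
python3 -m handwheel '[[[-0.0002,0.003,0,0,1],[0,0,0,0,1]]]'
python3 - <<'E'
from h import *
s=telemetry.get_obs();print(s['force'],s['moment'])
E
```

```text
clock: 30.2
tool_pos: [0.4585, -0.0778, 0.1604]
orientation: [-180.0, -0.0, 171.3]
force: [-0.7, 0.4, 0.1]
opening: 0.025
clock: 30.37
tool_pos: [0.4587, -0.0749, 0.1603]
orientation: [-180.0, -0.0, 171.3]
force: [-0.8, -0.6, 1.4]
opening: 0.025
clock: 30.53
tool_pos: [0.4591, -0.0723, 0.1603]
orientation: [-179.9, -0.0, 171.3]
force: [-2.1, -3.8, -0.1]
opening: 0.0249
clock: 30.7
tool_pos: [0.4595, -0.0702, 0.1603]
orientation: [-179.9, -0.1, 171.4]
force: [-0.9, -8.3, 0.5]
opening: 0.0251
[-0.86592706 -8.27062222  0.46898944] [-3.39813531e+00  3.84921530e-01 -1.49332058e-03]
```

```bash
python3 -m handwheel '[[[-0.0003,0.003,0,0,1],[0,0,0,0,1]]]'
python3 -m handwheel '[[[-0.0005,0.003,0,0,1],[0,0,0,0,1]]]'
python3 -m handwheel '[[[-0.0005,0.003,0,0,1],[0,0,0,0,1],[0,0,0,0,1]]]'
python3 - <<'E'
from h import *
s=telemetry.get_obs();print(s['force'],s['moment'])
s,p,T=wsnap();save2(p,'w21.png',150,130,370,300,3.6)
E
python3 ov.py o2.png
```

```text
clock: 30.87
tool_pos: [0.4599, -0.0683, 0.1603]
orientation: [-179.8, -0.1, 171.4]
force: [-0.9, -13.2, 0.3]
opening: 0.0246
clock: 31.03
tool_pos: [0.4604, -0.0664, 0.1603]
orientation: [-179.7, -0.2, 171.4]
force: [-1.0, -18.4, 1.2]
opening: 0.0253
clock: 31.28
tool_pos: [0.4608, -0.0645, 0.1603]
orientation: [-179.6, -0.2, 171.4]
force: [-1.7, -23.7, 1.2]
opening: 0.0248
[ -1.66889624 -23.65030842   1.21375984] [-8.8970883   0.61315007 -0.01926736]
```

View pics/w21.png

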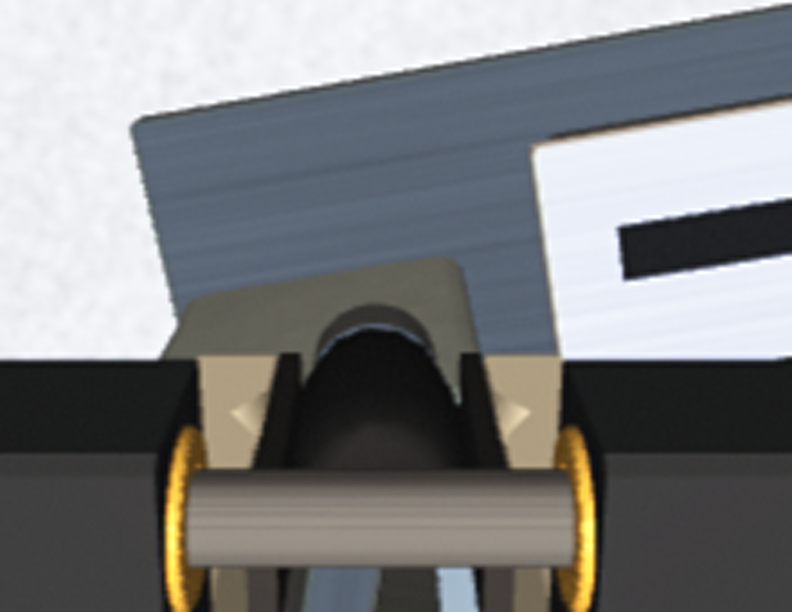

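View pics/o2.png

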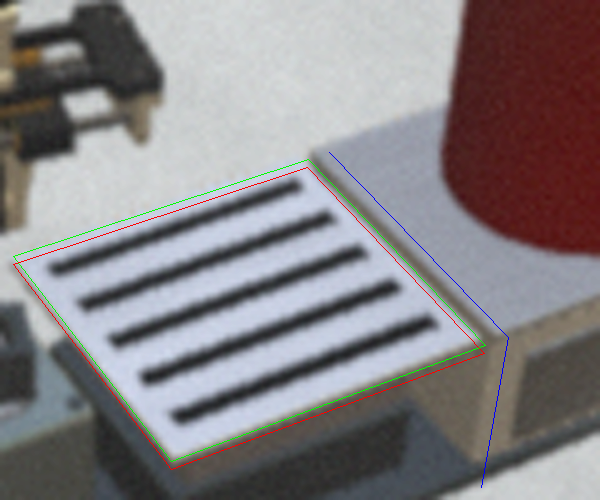

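```bash
python3 -m handwheel '[[[0.0004,-0.003,0,0,1],[0.0004,-0.003,0,0,1],[0.0002,-0.003,0,0,1],[0,0,0,0,1]]]'
python3 -m handwheel '[[[0,-0.002,0,0,1],[0,0,0,0,1]]]'
```

```text
clock: 31.72
tool_pos: [0.4597, -0.0697, 0.1603]
orientation: [-180.0, -0.1, 171.3]
force: [-5.0, -3.8, 2.8]
opening: 0.0252
clock: 31.88
tool_pos: [0.4594, -0.0711, 0.1602]
orientation: [180.0, -0.1, 171.3]
force: [-5.8, -0.3, 3.5]
opening: 0.0249
```

```bash
python3 -m handwheel '[[[0,0,0,0,0],[0,0,0,0,0],[0,0,0,0,0],[0,0,0,0,0],[0,0,0,0,0],[0,0,0,0,0],[0,0,0,0,0],[0,0,0,0,0],[0,0,0,0,0],[0,0,0,0,0],[0,0,-0.015,0,0],[0,0,-0.03,0,0],[0,0,-0.03,0,0],[0,0,-0.03,0,0],[0,0,-0.02,0,0],[0,0,0,0,0],[0,0,0,0,0]]]'
python3 - <<'E'
from h import *
s,p,T=wsnap();save(p,'w22.png');print(s['tool_pos'],s['force'])
p=vision.snapshot('scene');save2(p,'s22.png',190,80,390,220,4);save2(p,'s22b.png',225,125,275,190,10)
E
```

```text
clock: 33.3
tool_pos: [0.4606, -0.0711, 0.2864]
orientation: [179.9, 0.1, 171.3]
force: [1.2, -0.5, -1.1]
opening: 0.0877
[ 0.46059    -0.07105554  0.28640625] [ 1.18110684 -0.5186867  -1.12046652]
```

View pics/w22.png

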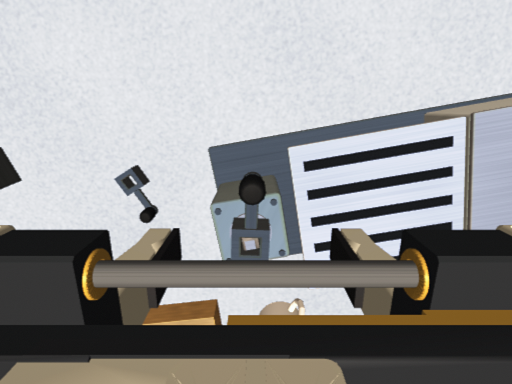

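View pics/s22.png

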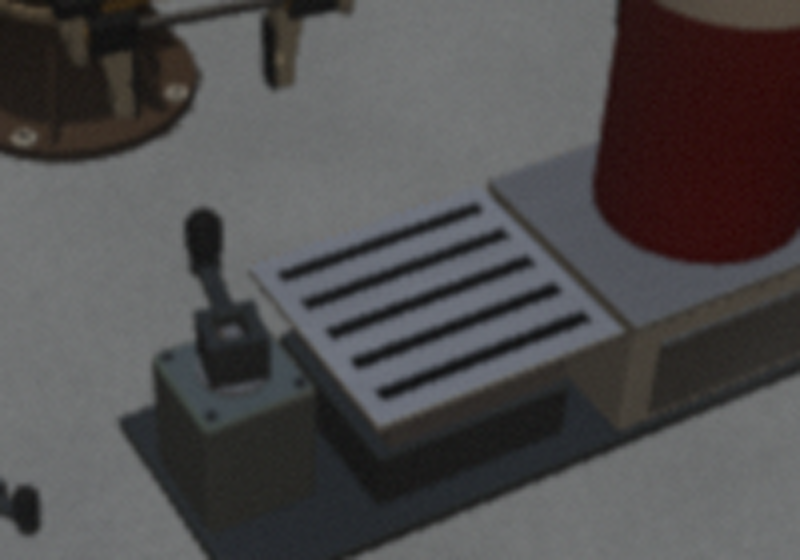

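View pics/s22b.png

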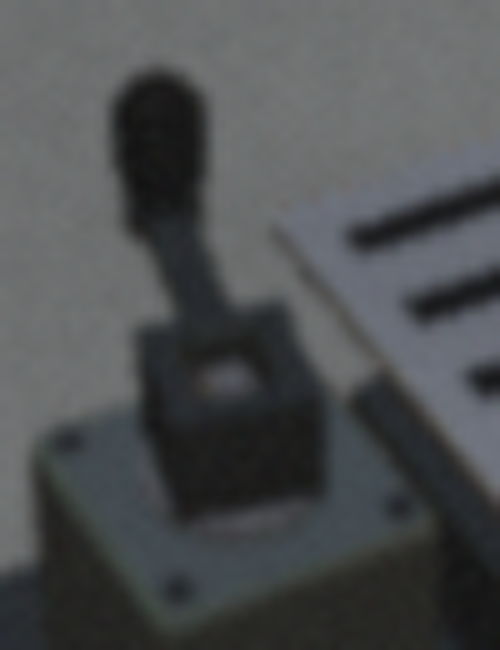

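Run:
```python
from h import *
s,w,T=wsnap()
def draw(p,T,x0,y0,wd,ht,k,name,cen,kn,gain,dzs):
    c=cv2.resize(p['color'][y0:y0+ht,x0:x0+wd],None,fx=k,fy=k,interpolation=cv2.INTER_CUBIC)[...,::-1]
    c=np.clip(c.astype(float)*gain,0,255).astype(np.uint8).copy()
    a=np.arctan2(kn[1]-cen[1],kn[0]-cen[0]);ux=np.array([np.cos(a),np.sin(a),0]);uy=np.array([-np.sin(a),np.cos(a),0])
    f=lambda X:tuple(int(v) for v in (proj(p,X,T)-[x0,y0]+.5)*k)
    for dz,col in zip(dzs,((0,255,0),(0,0,255))):
        q=[np.array([cen[0],cen[1],z+dz])+x*ux+y*uy for z in(.126,.162) for x,y in((.021,.021),(.021,-.021),(-.021,-.021),(-.021,.021))]
        for i in range(4):
            cv2.line(c,f(q[i]),f(q[(i+1)%4]),col,1);cv2.line(c,f(q[4+i]),f(q[4+(i+1)%4]),col,1);cv2.line(c,f(q[i]),f(q[i+4]),col,1)
    cv2.imwrite('pics/'+name,c)
cen=np.array([.5300,-.0885])
K=at_z(w,(252,189),.199,T);print(K,np.hypot(*(K[:2]-cen)))
p=vision.snapshot('scene')
draw(p,np.array(p['cam_to_world']),225,130,50,60,10,'o3.png',cen,K,1.8,(0,.006))
draw(w,T,200,160,100,100,6,'o4.png',(.5310,-.0870),K,1.0,(0,.006))
```

```text
[ 0.45356543 -0.0735836   0.199     ] 0.07787645192178269
```

View pics/o3.png

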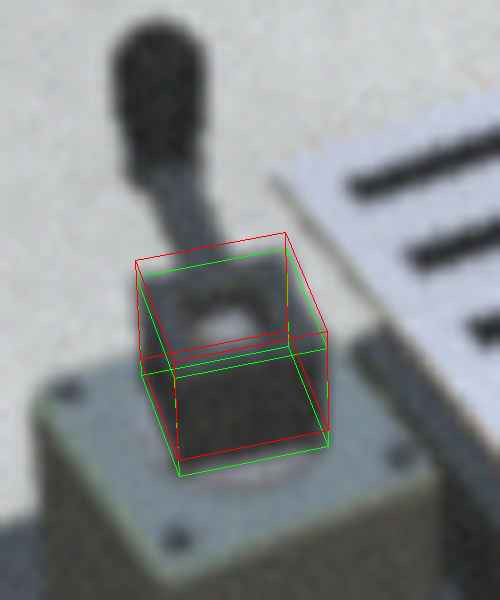

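View pics/o4.png

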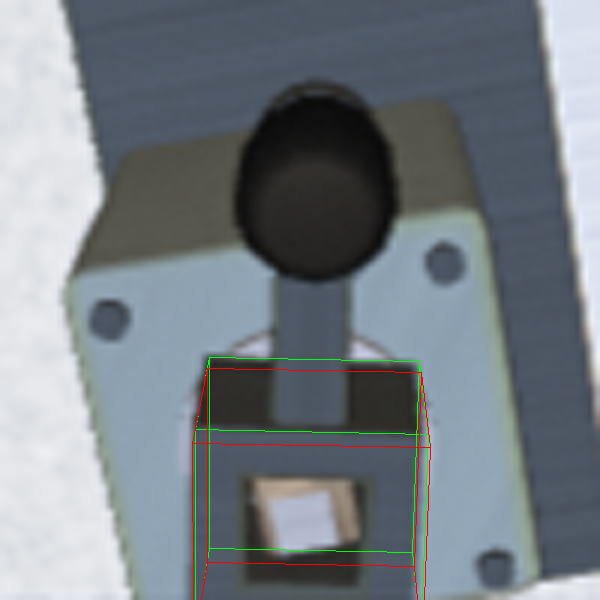

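Run:
```python
from h import *
s=telemetry.get_obs();print(s['clock'],s['force'],s['qvel'].round(2))
print(close_job())
```

```text
33.5 [-0.39349919  0.64459965 -0.86234592] [ 0.    0.12  0.33  0.14 -0.02 -0.12]
the job is handed in; nothing more can be done
None
```

I fitted the middle-sized crank on the square shaft and wound it clockwise about two turns, until it stopped hard. I then let go, raised the gripper clear and handed the job in at 33.5 s. The crank is still on the shaft, and I did not go near the mug, jar or carton.

- **Top stop:** at the end the force at the grip climbed steadily to about 24 N, against about 2 N for normal winding, and the platform did not move any further. I take that as the top stop.
- **Platform level:** it looks level with the deck in the scene picture, but the camera can only show that to within about 3 mm. The force is the stronger evidence.
- **Crank seating:** the hub touched down at the expected height. The wrist picture matches a fully seated hub. The scene picture is about half a pixel to a pixel off, which is within its calibration error.
- **Failed grips:** the fingertips appear about 26 mm shorter than stated, so my first hold only caught the top of the grip. It slipped off at the stop, and two regrips missed. Gripping 24 mm lower held firmly, and I confirmed the stop with that hold.

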